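# Present a circuit board over the upward inspection camera

## Robot

A 6-joint arm with a two-finger parallel gripper is mounted at the origin on the work surface. World frame = base frame: x ahead of the robot, y to its left, z up, the work surface at z = 0. Lengths are in m, angles in rad, forces in N, time in s.
With the tool pointing down it reaches from about 0.325 to 0.75 m from the base axis. Payload 7.6 kg.
Tool frame: the origin (TCP) lies at the very end of the fingers, on their centre line; the grasp point (between the pads) lies 19 mm behind it; x points along the fingers, z is the direction in which the jaws open and shut, and the axes are right-handed (so a half turn about x gives the same grasp; the last joint's range is limited). The gripper opens to 85 mm and grips with 20 to 120 N. Pads are 22 mm wide; open, the fingers measure 114 mm over their backs; the gripper's body (76 mm by 85 mm) begins 54 mm behind the grasp point. The pads swing forward as they close: fully open they stand 13 mm farther back than shut.
Start: joints at [-1.183, 0.052, 1.401, -0, 1.689, -0.07], TCP at [0.232, -0.471, 0.231] pointing down, gripper open.
Joint ranges: [-2.9, 2.9], [-0.91, 2.17], [0.12, 2.37], [-1.06, 4.2], [0.26, 2.73], [-2.93, 2.93]. Speed limits (rad/s): [2.57, 2.57, 3.01, 3.14, 3.14, 3.14].

## Interface

Orientations are given as a unit quaternion [x, y, z, w].
In Python, from plant import env, optics gives the robot as it stands.
- The arm moves only by the tool arm_command, never from a script. Its argument "rows" is a list of rows, each a list of 5 numbers: the shift along the tool's x, y, z in mm, then the turn about the tool's x in rad, then the finger opening in mm, from 0 to 85.4. In form: [[x, y, z, turn, jaw], ...]. A call has 1 to 8 rows; each row shifts and turns the pose as measured when the row begins, along the tool's axes as they then stand; what a row does not reach is not made up. A row lasts 1/12 s, in which the tool goes at most 41.7 mm and 7.16 degrees, less where a joint would pass 70% of its speed; a pose out of reach is approached as far as the arm can. A call with a gripper value outside its range is refused whole. The fingers move at their own pace and stop on an object; the grip force is fixed at half the most. Time passes only in rows, so rows that do not move let the fingers close. It gives the time, the measured TCP pose, the force and the opening at its end, in the units of the state.
- env.sense(): the state, without advancing time (a new reading comes with each control period).
- optics.read_camera(name): name is "scene" or "side" or "wrist"; returns a dict with "image" (420x560x3 uint8, blue, green, red), "fx", "fy", "cx", "cy" (pixels), "R" (3x3) and "t" (3): a world point X has camera coordinates R X + t. Camera axes: x right, y down, z forward; pixel columns grow to the right and rows downward; lengths in m; the calibration is good to about 2 mm. The wrist camera is an equidistant fisheye: a pixel r from the principal point sees the ray r / f radians off the axis. A picture is of the moment at which its call begins. There is no depth.
- env.job_done(): hands the job in, once; it reports no verdict.
The state is a dict: "t": time; "joints": joint angles; "joint_vel": joint speeds; "joint_efforts": joint torques, N m; "tcp_pos": TCP position; "eef_rot": TCP orientation; "wrist_force": force on the tool from outside, world axes, zero at the start; "torque": the same for the moment, N m; "grip_width": opening from 0.0 (shut) to 1.0 (fully open).
Only numpy, scipy, OpenCV 4.12 (cv2) and the standard library are available. Lean on these libraries where they do the work, as an engineer would, in place of code of your own. Each camera call takes 0.05 s, during which the arm holds its last target.

## Task

Take the gable-roofed guard off the circuit board and hang it astride the parking rail, letting go of it there, before you slide the carrier plate. Then slide the plate outward along its slideway, keeping it flat on the deck, until its leading edge is level with the pointer by the camera; it would tip over the edge there, so finish while holding it flat and still. Leave the other things on the bench where they are.

Things in the scene. Friction and masses are not known exactly. Their poses are not given: they have to be found in the camera images.
- guard: Bent bare-steel guard, upside-down U with 25 degree gabled roof, 160 g. Origin: centre of its open underside; y along the ridge. 80 mm long (y), 76 mm wide (x), walls 4 mm thick, 42 mm high, 68 mm clear between; inner apex 57.5 mm, ridge 62 mm up. Starts on the plate astride the circuit board, ridge along it. Symmetric under a half turn. Hung, the bar's axis is 49.7 mm above its origin.
- guard_fin (a point): Centre of the top of the black fin on the guard's ridge, to hold it by: 12 mm thick (guard x), 36 mm long (guard y), top 96 mm above the guard's origin, standing 34 mm above the ridge.
- rail: Parking rail, fixed to the bench: one horizontal round steel bar, 14 mm in diameter, 200 mm long, on two thin posts at its ends (each 98 mm from the middle). Origin on the bench below the bar's middle; the bar runs along its y axis, bar axis 195 mm above the bench. Guard and rail are more or less crosswise at the start.
- rail_mid (a point): Middle of the parking rail's bar, on the bar's axis.
- slideway: Fixed slideway: aluminium deck on two white legs. Origin on the bench under the middle of the outboard edge; y points outward (the way the plate slides); the deck runs back from there to y = -290 mm. Deck top 80 mm above the bench, 116 mm wide; side fences 8 mm high leave the plate 5 mm play on each side.
- plate: Loose grey plastic carrier plate, 90 (x) x 300 (y) x 6 mm, 500 g in all. Origin: centre of its underside; y to the leading end. Circuit board with heat sink (26 mm up) at y = +85 mm; balance point about y = +25 mm. Starts on the deck, parallel to the fences within 1 degree, leading end 10 to 50 mm past the edge. At the mark it overhangs 170 to 210 mm and tips unless its rear is held.
- plate_grip (a point): Centre of the top face of the black grip block fixed near the plate's rear end (plate y = -120 mm): 24 mm wide (x), 36 mm long (y), standing 48 mm above the plate's upper face.
- plate_front (a point): Middle of the upper edge of the plate's leading end (plate x 0, y +150 mm, z +6 mm).
- pointer: Fixed upward-looking camera with pointer, beyond the slideway's outboard edge. Origin on the bench under the lens; axes parallel to the slideway's. Camera 49 mm high, base 66 mm square, below the plate's path. At x = +90 mm a 10 mm post, 106 mm high, carries a white conical pointer directed in -x at the plate's side. The mark is the plane y = 0, through the pointer.
- pointer_tip (a point): Tip of the white pointer, 84 mm above the bench, at pointer-frame x +60 mm, y 0; about 15 mm beside the plate's side when the plate is out.
- mouse: Bystander, loose, to be left alone: black computer mouse, 90 x 56 x 28 mm. Origin at the middle of its underside.
- loupe: Bystander, loose, to be left alone: black loupe, 40 mm in diameter, 42 mm high. Origin at the middle of its underside.
- spool: Bystander, loose, to be left alone: empty grey spool, 60 mm in diameter, 22 mm high. Origin at the middle of its underside.
- driver: Bystander, loose, to be left alone: screwdriver lying down, 150 mm long. Origin at the middle of its underside.
- jar: Bystander, loose, to be left alone: amber jar, 38 mm in diameter, 60 mm high. Origin at the middle of its underside.
- flask: Bystander, loose, to be left alone: white bottle, 52 mm in diameter, 95 mm high. Origin at the middle of its underside.
Things that resemble listed ones, but are neither listed nor needed, are in the scene too. Leave any brown look-alike of the guard alone.

How it is judged:
On the way:
1. the guard hangs astride the parking rail, let go, with the plate not yet slid (moved less than 30 mm) (contact force between guard and rail above 0.3 N and contact force between guard and the arm below 0.05 N and contact force between guard and the fingers below 0.05 N and x of rail_mid in the frame of guard between -0.02 and 0.02 m and y of rail_mid in the frame of guard between -0.085 and 0.085 m and z of rail_mid in the frame of guard between 0.0377 and 0.0617 m and angle between guard's own z axis and vertical below 0.3 rad and linear speed of guard below 0.05 m/s and distance of plate_front from where it was at the start of the episode below 0.03 m), for 0.2 s.
At the end, for the whole second after the job is handed in: Guard hangs released astride the rail, bar within 20 mm of its middle and 12 mm of the apex height, tilt under 0.3 rad. Plate: leading edge within 6 mm of the pointer, at deck level within 6 mm, tilt under 0.04 rad, still, resting on the slideway, clear of pointer, held by the robot (over 1 N) (contact force between guard and rail above 0.3 N and contact force between guard and the arm below 0.05 N and contact force between guard and the fingers below 0.05 N and x of rail_mid in the frame of guard between -0.02 and 0.02 m and y of rail_mid in the frame of guard between -0.085 and 0.085 m and z of rail_mid in the frame of guard between 0.0377 and 0.0617 m and angle between guard's own z axis and vertical below 0.3 rad and linear speed of guard below 0.05 m/s and y of plate_front in the frame of pointer between -0.006 and 0.006 m and x of plate_front in the frame of pointer between -0.012 and 0.012 m and z of plate_front in the frame of slideway between 0.08 and 0.092 m and angle between plate's own z axis and vertical below 0.04 rad and linear speed of plate below 0.01 m/s and contact force between plate and slideway above 1 N and contact force between plate and pointer below 0.05 N and (contact force between plate and the fingers above 1 N or contact force between plate and the arm above 1 N)); the arm keeps its last pose, push and grip.
It fails at once if a bystander is disturbed (moved more than 30 mm) (distance of any of mouse, loupe, spool, driver, jar, flask from where it was at the start of the episode above 0.03 m).
It fails at once if the plate tips (more than 0.15 rad) (angle between plate's own z axis and vertical above 0.15 rad).
It fails at once if the plate is lifted off the slideway (origin more than 15 mm above the deck) (height (world z) of plate above 0.095 m).
It also fails if it takes over 54 s, if anything falls off the work surface, if the arm or the gripper's body presses on something with over 40 N, if the wrist force passes 120 N, or if a joint passes its speed limit or range.

## Working session

There is one attempt and no reset: what is moved stays moved. The work goes in short steps, Python scripts to look and compute and a tool call to move; the robot and the scene stay as the last step left them, time stands still between calls to the robot, and variables do not carry over. Pictures are saved under pics/ and viewed, and the job is handed in when it is done.

Besides the shell and the picture viewer there is one more tool, called after "Call:" as a command line: name --pt "numbers of a row" for each row, then --argument value for the rest. arm_command: Moves the arm, as the interface text tells. Its arguments: {"type":"object","properties":{"rows":{"type":"array","items":{"type":"array","items":{"type":"number"}}}},"required":["rows"]}

```bash
mkdir -p pics
cat > h.py <<'E'
import numpy as np,cv2
from plant import env,optics
def snap(n,tag):
    d=optics.read_camera(n); cv2.imwrite(f'pics/{tag}.png',d['image'])
    np.savez(f'pics/{tag}.npz',**{k:np.array(v) for k,v in d.items()}); return d
def load(tag): return dict(np.load(f'pics/{tag}.npz'))
def ray(d,u,v,fish=False):
    x=(u-d['cx'])/d['fx'];y=(v-d['cy'])/d['fy']
    if fish:
        r=np.hypot(x,y); c=np.array([x/r*np.sin(r),y/r*np.sin(r),np.cos(r)]) if r>0 else np.array([0,0,1.])
    else: c=np.array([x,y,1.])
    R=np.array(d['R']);t=np.array(d['t'])
    o=-R.T@t; w=R.T@c; return o,w/np.linalg.norm(w)
def plane(d,u,v,z,fish=False):
    o,w=ray(d,u,v,fish); return o+w*(z-o[2])/w[2]
def tri(*a):
    A=np.zeros((3,3));b=np.zeros(3)
    for o,w in a:
        P=np.eye(3)-np.outer(w,w);A+=P;b+=P@o
    X=np.linalg.solve(A,b); return X,[float(np.linalg.norm((np.eye(3)-np.outer(w,w))@(X-o))) for o,w in a]
def proj(d,X,fish=False):
    c=np.array(d['R'])@X+np.array(d['t'])
    if fish:
        r=np.hypot(c[0],c[1]);a=np.arctan2(r,c[2]);x,y=c[:2]/r*a
    else: x,y=c[:2]/c[2]
    return float(d['fx']*x+d['cx']),float(d['fy']*y+d['cy'])
E
python3 - <<'E'
from h import *
for n in('scene','side','wrist'):
    d=snap(n,n+'0'); print(n,d['fx'],d['cx'],d['cy'],-np.array(d['R']).T@d['t'],np.array(d['R'])[2])
print(env.sense())
E
```

```text
scene 420.5241617155471 286.76487632246136 208.6620322810967 [ 1.04436991 -0.70610538  0.82091973] [-0.43700204  0.6516373  -0.61999842]
side 433.52291680108016 280.26736620578964 210.06156332819 [0.22221015 0.96953115 0.73626362] [ 0.2996446  -0.80744134 -0.50818461]
wrist 325.19226210127806 277.8119942239703 208.63491225897874 [ 0.30577756 -0.4337703   0.37359582] [-0.28956761 -0.14153642 -0.94663511]
{'t': 0.15, 'joints': array([-1.18329218e+00,  5.27028011e-02,  1.40147034e+00, -1.38009123e-05,
        1.68860906e+00, -7.03079415e-02]), 'joint_vel': array([-1.07867344e-03, -1.80340881e-03, -5.02581981e-03,  6.52655648e-05,
       -7.03650557e-04,  1.07395293e-03]), 'joint_efforts': array([ 6.27942391e-04, -3.81952429e+01, -3.60424912e+01, -7.74547743e-05,
        4.61477204e-03,  3.30217961e-05]), 'tcp_pos': array([ 0.2319719 , -0.47072289,  0.23067097]), 'eef_rot': array([ 0.37374466,  0.60075678, -0.37325914,  0.60006985]), 'wrist_force': array([ 0.9185586 , -0.49324828, -0.98010665]), 'torque': array([-0.02132417, -0.01384628, -0.00149433]), 'grip_width': 1.0044932641692046}
```

View pics/scene0.png

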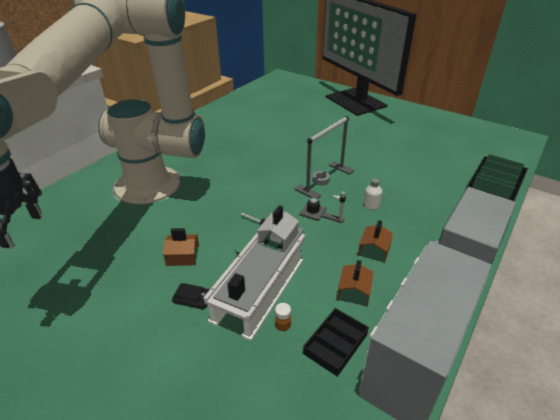

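View pics/side0.png

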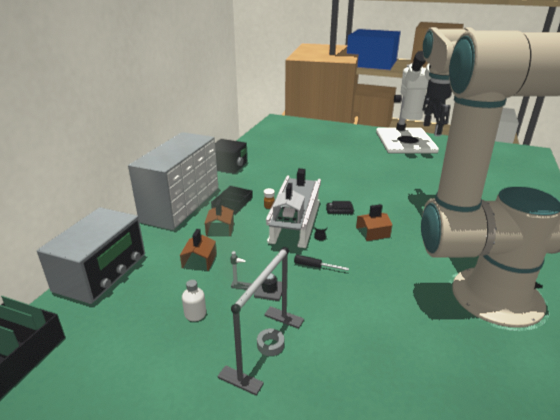

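View pics/wrist0.png

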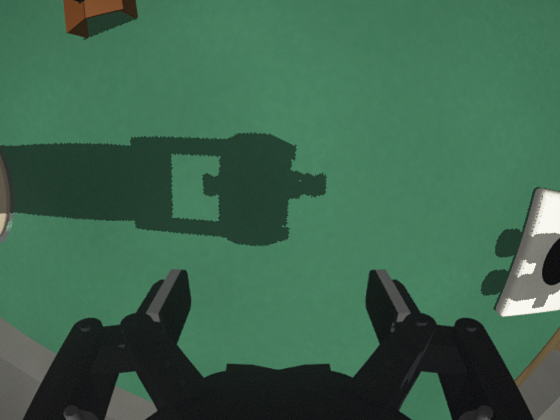

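Scene view: the bare-steel guard is on the plate at (280,225) with its fin at (278,214). Brown look-alikes stand at (181,248), (376,240) and (356,280). The plate grip is at (236,287), the rail bar runs (310,140)-(347,120), and the pointer is at (340,198). Of these I take the grey guard on the plate and leave the brown ones. Next, close crops of it.

Run:
```python
from h import *
a=cv2.imread('pics/scene0.png')[185:335,195:320]; cv2.imwrite('pics/c1.png',cv2.resize(a,None,fx=4.8,fy=4,interpolation=cv2.INTER_CUBIC)[:, :])
a=cv2.imread('pics/side0.png')[160:260,240:350]; cv2.imwrite('pics/c2.png',cv2.resize(a,None,fx=6,fy=6,interpolation=cv2.INTER_CUBIC))
a=cv2.imread('pics/side0.png')[240:395,215:315]; cv2.imwrite('pics/c3.png',cv2.resize(a,None,fx=4,fy=4,interpolation=cv2.INTER_CUBIC)[:600])
a=cv2.imread('pics/scene0.png')[110:230,290:360]; cv2.imwrite('pics/c4.png',cv2.resize(a,None,fx=5,fy=5,interpolation=cv2.INTER_CUBIC))
```

```text
(no output)
```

View pics/c1.png

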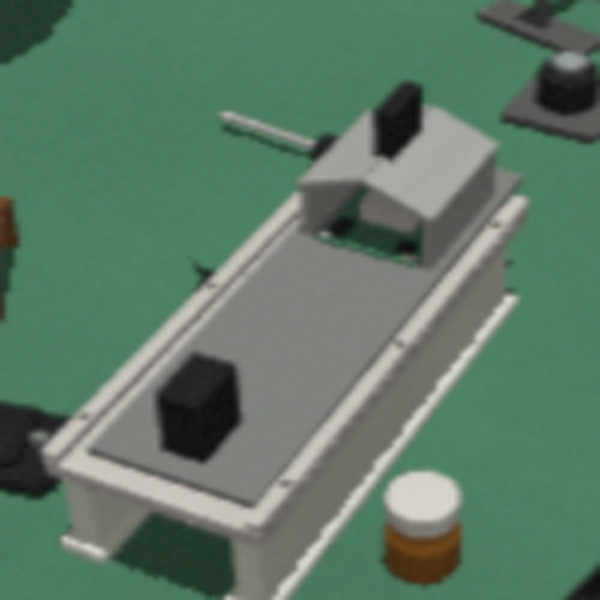

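View pics/c2.png

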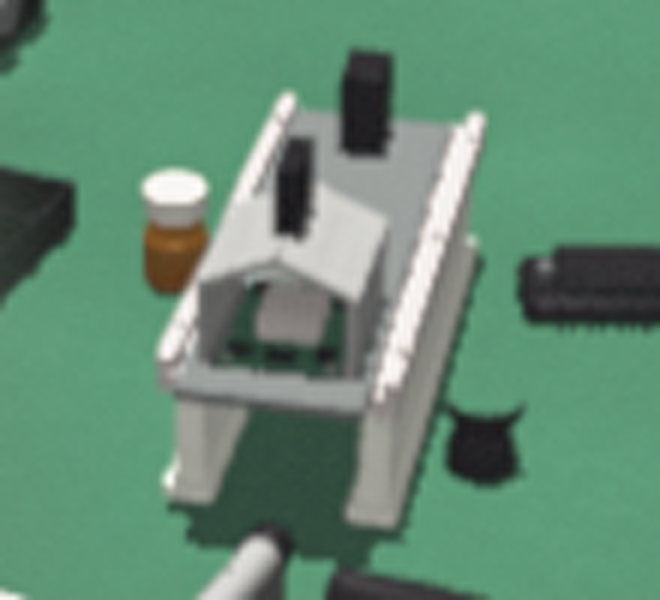

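View pics/c3.png

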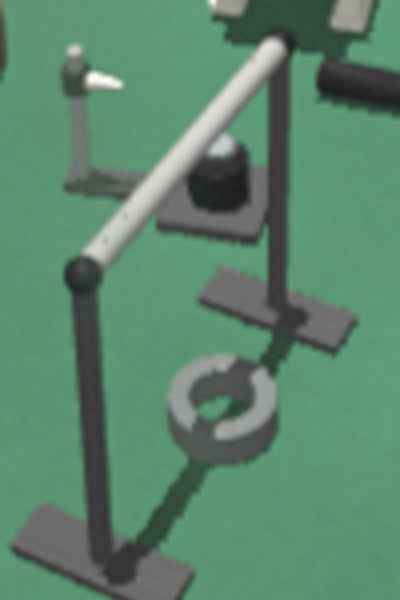

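View pics/c4.png

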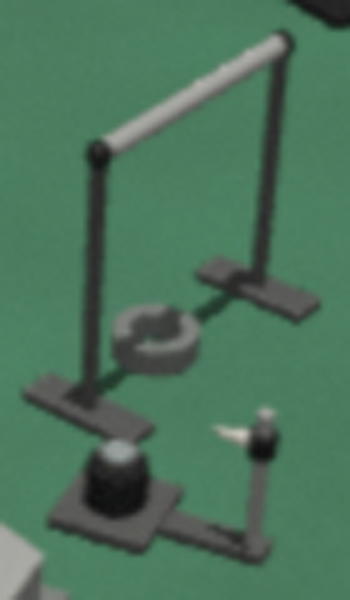

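Run:
```python
from h import *
s=load('scene0');e=load('side0')
def c1(x,y):return ray(s,195+x/4.8-.4,185+y/4-.4)
def c4(x,y):return ray(s,290+x/5-.4,110+y/5-.4)
def c2(x,y):return ray(e,240+x/6-.4,160+y/6-.4)
def c3(x,y):return ray(e,215+x/4-.4,240+y/4-.4)
np.set_printoptions(precision=4,suppress=True)
for n,a,b in [('fin',c1(398,101),c2(296,142)),('grip',c1(200,380),c2(367,57)),('tip',c4(214,430),c3(122,85)),
 ('railnear',c4(97,152),c3(285,40)),('railfar',c4(284,42),c3(84,274)),
 ('plateR',c1(522,176),c2(167,378)),
 ('fenceR0',c1(527,200),c2(163,352)),('fenceR1',c1(262,525),c2(291,97)),('fenceL1',c1(50,455),c2(478,117)),
 ('ridge near',c1(368,183),c2(350,180)),('ridgefrontSide',c1(440,105),c2(278,262)),('eaveR',c1(497,148),c2(203,285)),('eaveR back',c1(433,215),c2(203,285))]:
    print(n,*tri(a,b))
# fences via plane at z=.088, guard eave edge at 0.086+.042
for p in[(527,203),(262,525),(50,455)]: 
    o,w=c1(*p);print('fence pl',o+w*(.088-o[2])/w[2])
for p in[(90,453),(252,502),(522,178)]: 
    o,w=c1(*p);print('plate pl',o+w*(.086-o[2])/w[2])
for p in[(303,187),(433,218),(497,148)]: 
    o,w=c1(*p);print('eave pl',o+w*(.128-o[2])/w[2])
for p in[(165,378),(368,403)]: 
    o,w=c2(*p);print('plate front side',o+w*(.086-o[2])/w[2])
for p in[(203,283),(358,297),(388,218)]: 
    o,w=c2(*p);print('eave side',o+w*(.128-o[2])/w[2])
```

```text
fin [ 0.578  -0.0536  0.1841] [0.0014530106871923942, 0.0014530106871924885]
grip [ 0.6075 -0.2529  0.1352] [0.001805981050455609, 0.0018059810504556433]
tip [0.6013 0.1955 0.0841] [2.4589751956542936e-06, 2.4589751956566805e-06]
railnear [0.4721 0.2639 0.1972] [0.0010929674768333317, 0.0010929674768332637]
railfar [0.4957 0.4604 0.1964] [0.001179061208243951, 0.0011790612082438964]
plateR [0.6128 0.0179 0.0887] [0.000627141017595696, 0.0006271410175957896]
fenceR0 [ 0.6254 -0.0015  0.0886] [0.0018657509795277022, 0.0018657509795281012]
fenceR1 [ 0.6634 -0.2852  0.0864] [0.003156047618236488, 0.0031560476182365257]
fenceL1 [ 0.5555 -0.3019  0.086 ] [0.000602921633500827, 0.0006029216335009513]
ridge near [ 0.5726 -0.0896  0.1448] [0.01130451073293007, 0.011304510732930291]
ridgefrontSide [ 0.5704 -0.006   0.1464] [0.0025293602750822842, 0.0025293602750823163]
eaveR [ 0.607  -0.0054  0.127 ] [0.002384009702660899, 0.0023840097026611106]
eaveR back [ 0.612  -0.0518  0.1032] [0.010055665938411914, 0.010055665938412062]
fence pl [ 0.6284 -0.0028  0.088 ]
fence pl [ 0.6674 -0.2852  0.088 ]
fence pl [ 0.5575 -0.3028  0.088 ]
plate pl [ 0.5705 -0.2903  0.086 ]
plate pl [ 0.6533 -0.2746  0.086 ]
plate pl [0.6117 0.0186 0.086 ]
eave pl [ 0.5472 -0.094   0.128 ]
eave pl [ 0.6189 -0.0796  0.128 ]
eave pl [ 0.6099 -0.0057  0.128 ]
plate front side [0.6159 0.0146 0.086 ]
plate front side [0.5202 0.0011 0.086 ]
eave side [ 0.6051 -0.007   0.128 ]
eave side [ 0.5335 -0.0207  0.128 ]
eave side [ 0.5439 -0.0982  0.128 ]
```

```bash
cat >> h.py <<'E'
from scipy.spatial.transform import Rotation as Ro
np.set_printoptions(precision=4,suppress=True)
def go(x,y,z,zdir=None):
    s=env.sense(); R=Ro.from_quat(s['eef_rot']).as_matrix()
    print('t',round(s['t'],2),'tcp',s['tcp_pos'],'toolx',R[:,0],'z',R[:,2],'F',s['wrist_force'],'g',round(s['grip_width']*85.4,1))
    print('shift tool mm',1000*R.T@(np.array([x,y,z])-s['tcp_pos']))
    if zdir is not None:
        zd=np.array([np.cos(zdir),np.sin(zdir),0]); 
        if zd@R[:,2]<0: zd=-zd
        print('turn',np.arctan2(-zd@R[:,1],zd@R[:,2]),'y axis',R[:,1])
E
python3 - <<'E'
from h import *
go(.578,-.0536,.30,np.radians(7.9))
s=load('scene0');e=load('side0')
f=lambda x,y:ray(s,290+x/5-.4,110+y/5-.4)
g=lambda x,y:ray(e,215+x/4-.4,240+y/4-.4)
print(tri(f(88,400),g(280,310)),tri(f(262,285),g(100,560)))
E
```

```text
t 0.15 tcp [ 0.232  -0.4707  0.2307] toolx [-0.0005  0.0011 -1.    ] z [ 0.442  -0.897  -0.0012] F [ 0.9186 -0.4932 -0.9801] g 85.8
shift tool mm [ -69.0317  494.7619 -221.3115]
turn -1.250867035183532 y axis [0.897  0.442  0.0001]
(array([0.4703, 0.2696, 0.0088]), [0.000601939945571811, 0.0006019399455720423]) (array([0.4965, 0.4618, 0.0066]), [0.0014995982905903523, 0.0014995982905901305])
```

Call:
arm_command --pt "-20 33 -15 0 85" --pt "-20 33 -15 0 85" --pt "-15 33 -15 0 85" --pt "-15 33 -15 0 85" --pt "0 35 -16 0 85" --pt "0 35 -16 0 85" --pt "0 35 -16 0 85" --pt "0 35 -16 0 85"

```text
t: 0.82
tcp_pos: [0.4243, -0.2344, 0.301]
eef_rot: [0.379, 0.6, -0.376, 0.596]
wrist_force: [0.5, -0.2, 0.4]
grip_width: 0.998
```

Call:
arm_command --pt "0 0 0 -0.125 85" --pt "0 0 0 -0.125 85" --pt "0 0 0 -0.125 85" --pt "0 0 0 -0.125 85" --pt "0 0 0 -0.125 85" --pt "0 0 0 -0.125 85" --pt "0 0 0 -0.125 85" --pt "0 0 0 -0.125 85"

```text
t: 1.48
tcp_pos: [0.429, -0.2252, 0.2985]
eef_rot: [0.046, 0.708, -0.039, 0.703]
wrist_force: [-0.8, 0.6, 0.6]
grip_width: 0.99
```

Run:
```python
from h import *
go(.578,-.0536,.30,np.radians(7.9))
snap('wrist','w1')
```

```text
t 1.48 tcp [ 0.429  -0.2252  0.2985] toolx [-0.006   0.0111 -0.9999] z [ 0.9927 -0.1205 -0.0073] F [-0.7687  0.6252  0.58  ] g 84.6
shift tool mm [ -0.4481 188.2842 127.1921]
turn -0.2587311353725948 y axis [0.1206 0.9927 0.0103]
```

View pics/w1.png

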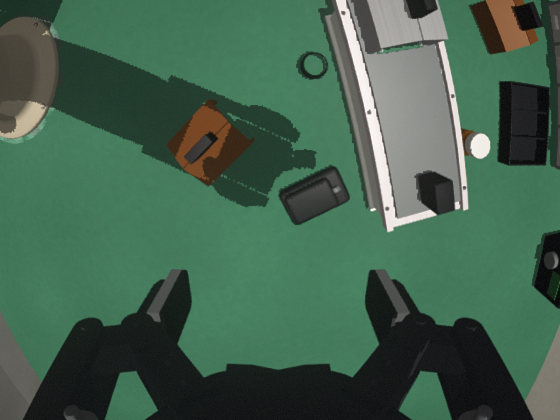

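Call:
arm_command --pt "0 0 20 -0.125 85" --pt "0 0 20 -0.125 85" --pt "0 25 30 0 85" --pt "0 25 30 0 85" --pt "0 25 30 0 85" --pt "0 25 8 0 85" --pt "0 0 0 0 85"

```text
t: 2.12
tcp_pos: [0.5581, -0.1131, 0.2958]
eef_rot: [-0.035, 0.709, 0.044, 0.703]
wrist_force: [0.0, -0.7, 0.8]
grip_width: 0.994
```

Run:
```python
from h import *
d=snap('wrist','w2')
go(.578,-.0536,.30,np.radians(7.9))
for n,X in[('fin',[.578,-.0536,.184]),('rn',[.4721,.2639,.197]),('rf',[.4957,.4604,.197]),('tip',[.6013,.1955,.084])]: print(n,proj(d,np.array(X),True))
```

```text
t 2.17 tcp [ 0.5576 -0.1149  0.2954] toolx [-0.0109  0.011  -0.9999] z [ 0.9939  0.11   -0.0096] F [-0.1558 -0.4822 -0.2912] g 85.0
shift tool mm [-4.1752 58.7313 26.9484]
turn -0.02772706612713753 y axis [-0.1099  0.9939  0.0121]
fin (313.46182735986747, 137.52290118474042)
rn (232.23245363630122, -182.7324556288515)
rf (280.2311082498579, -256.60082350874063)
tip (347.3629606605096, -70.88485465447215)
```

View pics/w2.png

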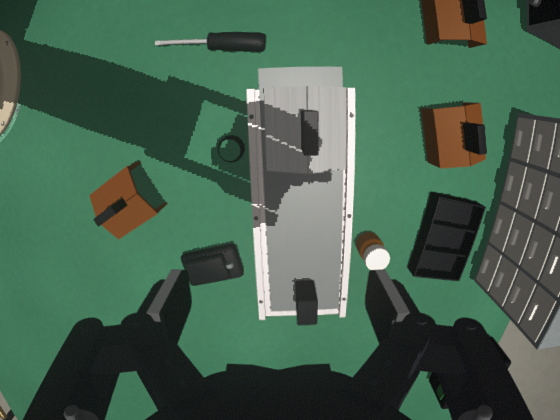

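Run:
```python
from h import *
a=cv2.imread('pics/w2.png')[60:190,240:370]; a=cv2.convertScaleAbs(a,alpha=1.6,beta=20);cv2.imwrite('pics/c5.png',cv2.resize(a,None,fx=4.5,fy=4.5,interpolation=cv2.INTER_CUBIC))
```

```text
(no output)
```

View pics/c5.png

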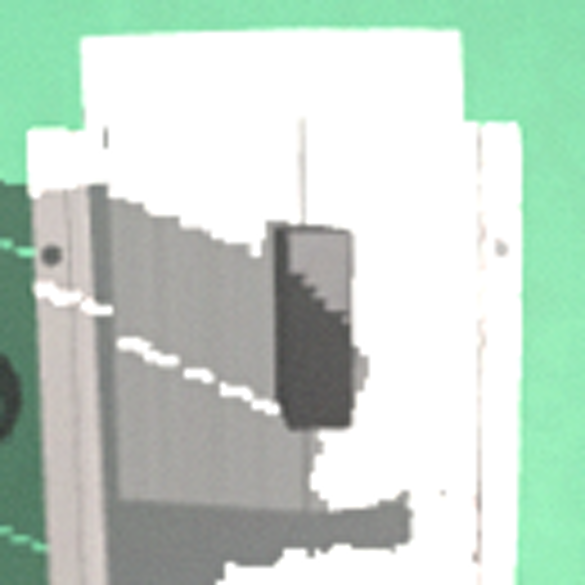

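Run:
```python
from h import *
s=load('scene0');e=load('side0');w=load('w2')
r=[ray(s,195+398/4.8-.4,185+101/4-.4),ray(e,240+296/6-.4,160+142/6-.4),ray(w,310.7,132.7,True)]
X,res=tri(*r);print(X,res)
print(plane(w,310.7,132.7,.182,True))
# edges: direction
P=lambda x,y:plane(w,240+x/4.5-.4,60+y/4.5-.4,.182,True)
a=P(288,228)-P(290,428);b=P(352,231)-P(352,428);print(a,b,np.degrees(np.arctan2(-a[0],a[1])),np.degrees(np.arctan2(-b[0],b[1])))
P=lambda x,y:plane(w,240+x/4.5-.4,60+y/4.5-.4,.088,True)
print('front',[plane(w,240+x/4.5-.4,60+y/4.5-.4,.086,True) for x,y in((82,38),(461,30))])
P=lambda x,y:plane(w,x,y,.088,True)
for q in((248,88),(260,320),(355,88),(346,317)): print('fence',P(*q))
# plate grip top in w2
```

```text
[ 0.5766 -0.0513  0.1838] [0.0021988987845142686, 0.0019903366878828905, 0.00172533470555188]
[ 0.5755 -0.0502  0.182 ]
[-0.0047  0.0353  0.    ] [-0.0046  0.0348  0.    ] 7.6280794177088325 7.457267864863309
front [array([0.5208, 0.0068, 0.086 ]), array([0.6101, 0.0204, 0.086 ])]
fence [ 0.5129 -0.0161  0.088 ]
fence [ 0.5528 -0.3057  0.088 ]
fence [ 0.6267 -0.0014  0.088 ]
fence [ 0.668  -0.2895  0.088 ]
```

Run:
```python
from h import *
go(.576,-.051,.26,np.radians(7.7))
```

```text
t 2.17 tcp [ 0.5576 -0.1149  0.2954] toolx [-0.0109  0.011  -0.9999] z [ 0.9939  0.11   -0.0096] F [-0.1558 -0.4822 -0.2912] g 85.0
shift tool mm [35.8704 61.0493 25.6311]
turn -0.02423652500044262 y axis [-0.1099  0.9939  0.0121]
```

Call:
arm_command --pt "10 31 13 -0.024 45" --pt "10 30 13 0 45" --pt "10 0 0 0 45" --pt "5 0 0 0 45" --pt "0 0 0 0 45"

```text
t: 2.58
tcp_pos: [0.5752, -0.0535, 0.2591]
eef_rot: [-0.04, 0.71, 0.046, 0.702]
wrist_force: [-0.7, -0.3, -0.9]
grip_width: 0.53
```

Run:
```python
from h import *
go(.576,-.051,.157,np.radians(7.7))
d=snap('wrist','w3')
e=snap('side','s3')
a=e['image'][120:270,230:360];cv2.imwrite('pics/c6.png',cv2.resize(a,None,fx=4,fy=4,interpolation=cv2.INTER_CUBIC))
```

```text
t 2.58 tcp [ 0.5752 -0.0535  0.2591] toolx [-0.0114  0.0086 -0.9999] z [ 0.9926  0.1211 -0.0103] F [-0.6719 -0.2557 -0.8695] g 45.3
shift tool mm [102.1275   1.3408   2.1462]
turn -0.013116716762824367 y axis [-0.121   0.9926  0.0099]
```

View pics/w3.png

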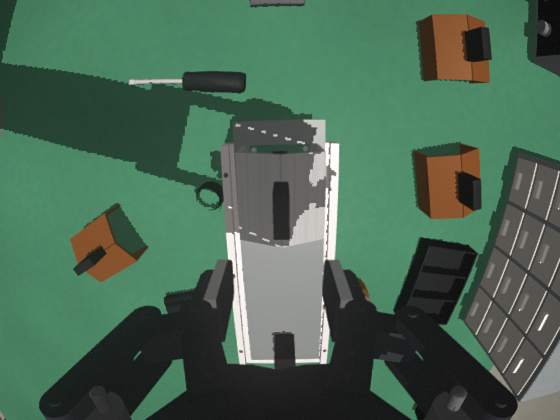

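View pics/c6.png

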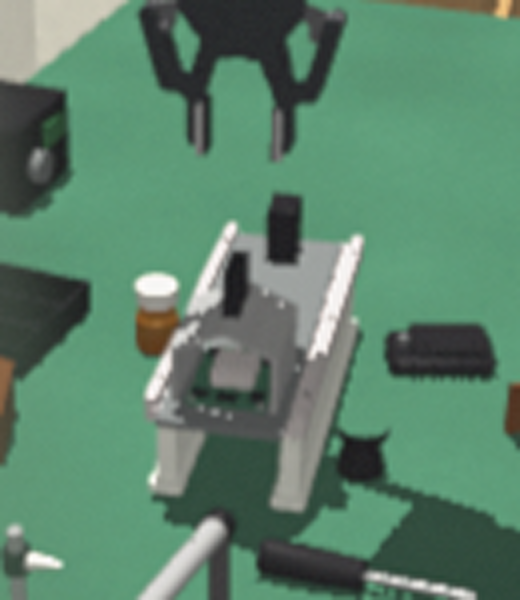

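Run:
```python
from h import *
w=load('w3'); b=(w['image'].max(2)<45)[175:245,265:300]
ys,xs=np.nonzero(b);print(xs.min()+265,xs.max()+265,ys.min()+175,ys.max()+175)
print(plane(w,281,ys.mean()+175,.182,True))
```

```text
273 288 182 238
[ 0.5749 -0.0448  0.182 ]
```

Call:
arm_command --pt "30 1 2 -0.01 45" --pt "30 0 0 0 45" --pt "22 0 0 0 45" --pt "0 0 0 0 45"

```text
t: 3.02
tcp_pos: [0.578, -0.0577, 0.1818]
eef_rot: [-0.041, 0.705, 0.045, 0.706]
wrist_force: [-0.6, 0.1, -1.3]
grip_width: 0.525
```

Run:
```python
from h import *
go(.576,-.051,.157,np.radians(7.7))
```

```text
t 3.02 tcp [ 0.578  -0.0577  0.1818] toolx [ 0.0011  0.0056 -1.    ] z [0.9925 0.1225 0.0017] F [-0.6047  0.1331 -1.3361] g 44.8
shift tool mm [24.8232  6.762  -1.1783]
turn -0.0115385163185281 y axis [-0.1225  0.9924  0.0054]
```

Call:
arm_command --pt "15 5 -1 -0.01 45" --pt "10 3 -1 0 45" --pt "1 0 0 0 45"

```text
t: 3.27
tcp_pos: [0.5757, -0.0529, 0.1593]
eef_rot: [-0.044, 0.704, 0.047, 0.708]
wrist_force: [-0.6, -0.3, 0.5]
grip_width: 0.528
```

Run:
```python
from h import *
go(.576,-.050,.157,np.radians(7.7))
d=snap('wrist','w4')
e=snap('side','s4')
a=e['image'][120:270,230:360];cv2.imwrite('pics/c7.png',cv2.resize(a,None,fx=4,fy=4,interpolation=cv2.INTER_CUBIC))
```

```text
t 3.27 tcp [ 0.5757 -0.0529  0.1593] toolx [ 0.0056  0.0043 -1.    ] z [0.9918 0.1276 0.0061] F [-0.566  -0.3424  0.5215] g 45.1
shift tool mm [2.2696 2.8148 0.614 ]
turn -0.006436490160273374 y axis [-0.1276  0.9918  0.0036]
```

View pics/w4.png

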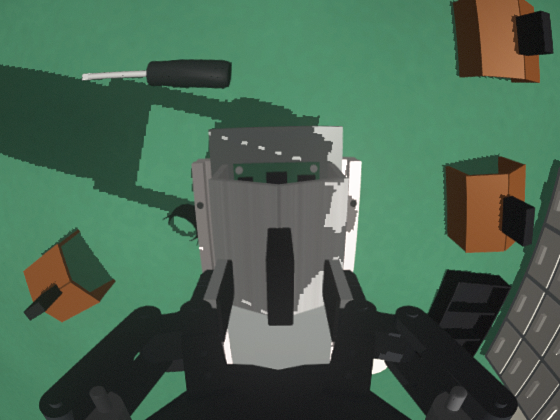

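View pics/c7.png

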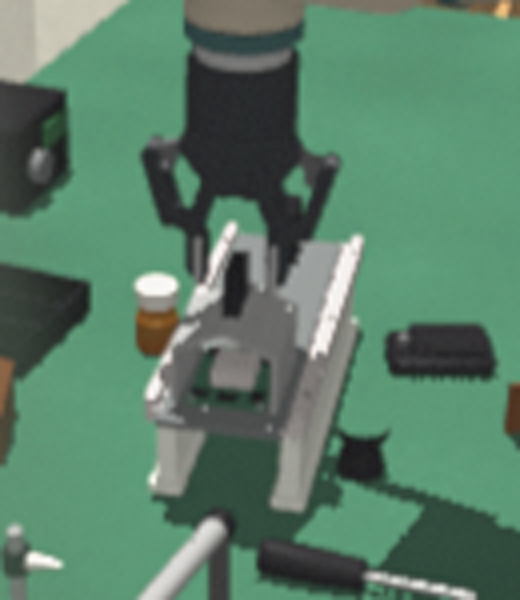

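The fin at (280,280) sits midway between the pads at (222,290) and (340,290), so I close.

Call:
arm_command --pt "2 3 0 0 20" --pt "0 0 0 0 0" --pt "0 0 0 0 0" --pt "0 0 0 0 0" --pt "0 0 0 0 0" --pt "0 0 0 0 0"

```text
t: 3.87
tcp_pos: [0.5778, -0.0506, 0.1634]
eef_rot: [-0.044, 0.701, 0.046, 0.711]
wrist_force: [0.1, -0.4, -0.9]
grip_width: 0.119
```

Call:
arm_command --pt "-10 0 0 0 0" --pt "-25 0 0 0 0" --pt "-30 0 0 0 0" --pt "-30 0 0 0 0" --pt "-30 0 0 0 0" --pt "-30 0 0 0 0" --pt "-20 0 0 0 0" --pt "0 0 0 0 0"

```text
t: 4.53
tcp_pos: [0.5732, -0.0508, 0.3479]
eef_rot: [-0.044, 0.703, 0.046, 0.709]
wrist_force: [0.9, -0.0, -1.4]
grip_width: 0.123
```

Run:
```python
from h import *
go(.484,.362,.29,np.radians(-6.85))
d=snap('wrist','w5')
e=snap('side','s5')
e=snap('scene','e5')
```

```text
t 4.53 tcp [ 0.5732 -0.0508  0.3479] toolx [ 0.0086  0.0034 -1.    ] z [0.9919 0.1269 0.009 ] F [ 0.9282 -0.0289 -1.4411] g 10.5
shift tool mm [ 58.5124 420.6814 -36.5639]
turn 0.2468577528386222 y axis [-0.127   0.9919  0.0023]
```

View pics/w5.png

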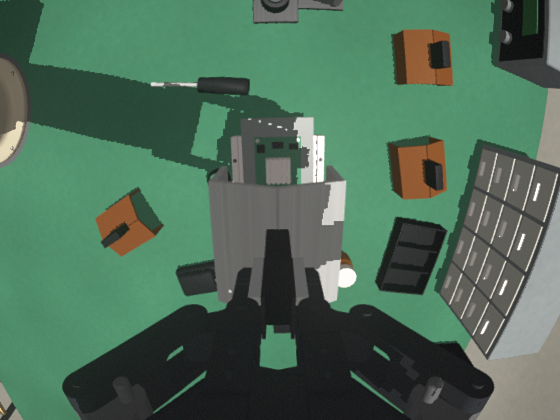

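View pics/s5.png

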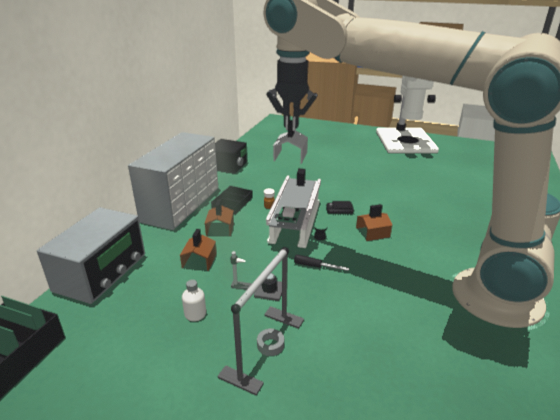

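Call:
arm_command --pt "0 20 0 0.06 0" --pt "0 30 0 0.06 0" --pt "0 38 0 0.06 0" --pt "0 38 0 0.06 0" --pt "0 38 -5 0 0" --pt "0 38 -10 0 0" --pt "0 30 -10 0 0" --pt "0 20 -10 0 0"

```text
t: 5.35
tcp_pos: [0.5479, 0.209, 0.3177]
eef_rot: [0.047, 0.719, -0.05, 0.692]
wrist_force: [0.4, 0.2, -0.9]
grip_width: 0.125
```

Run:
```python
from h import *
d=snap('wrist','w6')
go(.484,.362,.335,np.radians(-6.85))
for n,X in[('rn',[.4721,.2639,.196]),('rf',[.4957,.4604,.196]),('tip',[.6013,.1955,.084])]: print(n,proj(d,np.array(X),True))
```

```text
t 5.4 tcp [0.5464 0.2123 0.3171] toolx [-0.0398  0.0007 -0.9992] z [ 0.9903 -0.1329 -0.0396] F [-0.7202  1.8623 -2.4635] g 10.4
shift tool mm [-15.3245 140.0316 -82.3917]
turn -0.013632803116554265 y axis [ 0.1328  0.9911 -0.0046]
rn (186.78114914085324, 150.07454162351706)
rf (183.80329227097099, -66.55044558183826)
tip (331.6884825732637, 177.18400306970915)
```

View pics/w6.png

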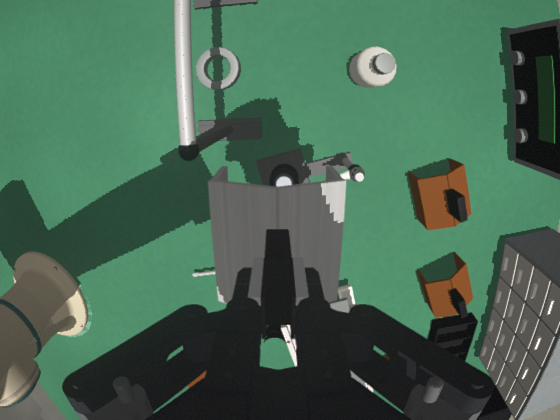

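Call:
arm_command --pt "-3 15 -9 0 0" --pt "-3 22 -13 0 0" --pt "-3 22 -13 0 0" --pt "-2 22 -13 0 0" --pt "0 22 -13 0 0" --pt "0 22 -13 0 0" --pt "0 10 -5 0 0" --pt "0 0 0 0 0"

```text
t: 6.07
tcp_pos: [0.4795, 0.3619, 0.3082]
eef_rot: [0.039, 0.73, -0.054, 0.68]
wrist_force: [0.4, -0.2, -1.4]
grip_width: 0.125
```

Run:
```python
from h import *
d=snap('wrist','w7')
go(.484,.362,.30,np.radians(-6.85))
for n,X in[('rn',[.4721,.2639,.196]),('rf',[.4957,.4604,.196]),('tip',[.6013,.1955,.084])]: print(n,proj(d,np.array(X),True))
a=snap('side','s7')['image'][150:400,180:330];cv2.imwrite('pics/c8.png',cv2.resize(a,None,fx=2.4,fy=2.4,interpolation=cv2.INTER_CUBIC))
a=snap('scene','e7')['image'][40:220,250:400];cv2.imwrite('pics/c9.png',cv2.resize(a,None,fx=3.3,fy=3.3,interpolation=cv2.INTER_CUBIC))
```

```text
t 6.12 tcp [0.4799 0.361  0.3079] toolx [-0.0721 -0.0168 -0.9973] z [ 0.9888 -0.1323 -0.0693] F [ 0.3773  0.8111 -3.5573] g 11.0
shift tool mm [7.5654 1.753  4.4665]
turn -0.011653650580379173 y axis [ 0.1308  0.9911 -0.0262]
rn (292.70741979994096, 299.1948002595881)
rf (293.0736423795942, 77.08405927839775)
tip (394.79063199845046, 281.0140225032933)
```

View pics/w7.png

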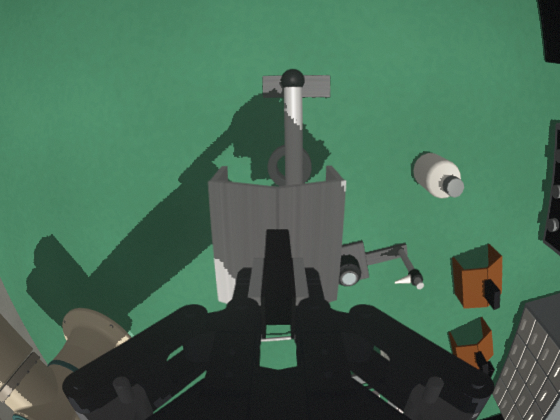

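View pics/c8.png

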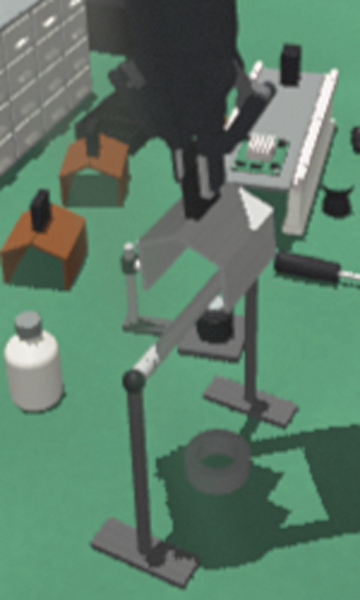

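View pics/c9.png

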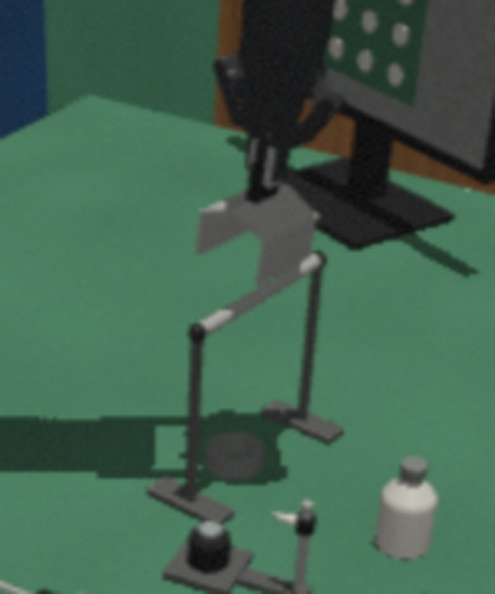

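Run:
```python
from h import *
go(.4855,.362,.245,np.radians(-6.85))
```

```text
t 6.22 tcp [0.4811 0.3595 0.3094] toolx [-0.0699 -0.0157 -0.9974] z [ 0.9886 -0.135  -0.0671] F [ 0.6596 -0.2985 -1.649 ] g 10.7
shift tool mm [63.8775  4.6745  8.3646]
turn -0.014499968257455245 y axis [ 0.1336  0.9907 -0.025 ]
```

Call:
arm_command --pt "8 2 3 -0.014 0" --pt "13 1 2 0 0" --pt "13 1 2 0 0" --pt "13 1 1 0 0" --pt "13 0 0 0 0" --pt "4 0 0 0 0" --pt "0 0 0 0 0"

```text
t: 6.8
tcp_pos: [0.4915, 0.3539, 0.2402]
eef_rot: [0.038, 0.729, -0.052, 0.682]
wrist_force: [-0.0, 0.2, -1.3]
grip_width: 0.129
```

Run:
```python
from h import *
go(.4855,.362,.226,np.radians(-6.85))
```

```text
t 6.8 tcp [0.4915 0.3539 0.2402] toolx [-0.0675 -0.0157 -0.9976] z [ 0.9896 -0.1287 -0.0649] F [-0.0385  0.246  -1.2997] g 11.0
shift tool mm [14.407   7.6621 -6.0237]
turn -0.008178309731729009 y axis [ 0.1273  0.9916 -0.0242]
```

Call:
arm_command --pt "0 4 -4 0 0" --pt "4 4 -3 0 0" --pt "4 1 0 0 0" --pt "0 0 0 0 0"

```text
t: 7.13
tcp_pos: [0.486, 0.3633, 0.2337]
eef_rot: [0.04, 0.728, -0.052, 0.683]
wrist_force: [-0.2, -0.2, -0.9]
grip_width: 0.127
```

Run:
```python
from h import *
go(.4855,.362,.226,np.radians(-6.85))
a=snap('side','s8')['image'][150:400,180:330];cv2.imwrite('pics/c10.png',cv2.resize(a,None,fx=2.4,fy=2.4,interpolation=cv2.INTER_CUBIC))
a=snap('scene','e8')['image'][40:220,250:400];cv2.imwrite('pics/c11.png',cv2.resize(a,None,fx=3.3,fy=3.3,interpolation=cv2.INTER_CUBIC))
```

```text
t 7.13 tcp [0.486  0.3633 0.2337] toolx [-0.065  -0.014  -0.9978] z [ 0.9895 -0.1305 -0.0627] F [-0.21   -0.1653 -0.939 ] g 10.9
shift tool mm [ 7.6891 -1.1905  0.1253]
turn -0.010151239470574792 y axis [ 0.1293  0.9914 -0.0224]
```

View pics/c10.png

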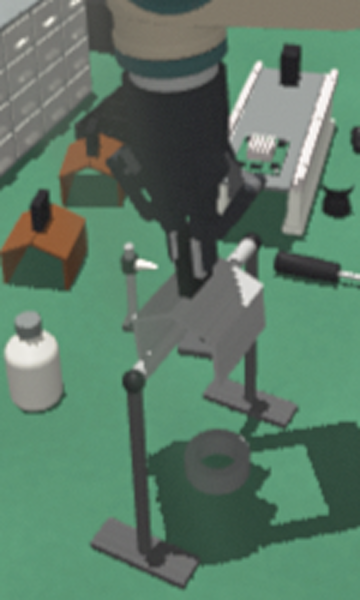

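View pics/c11.png

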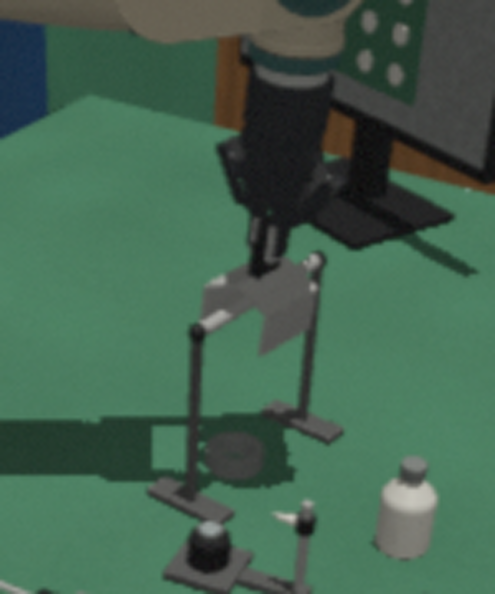

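The bar now passes under the guard's gable, so I lower until contact.

Call:
arm_command --pt "4 0 0 -0.01 0" --pt "4 0 0 0 0" --pt "2 0 0 0 0" --pt "0 0 0 0 0"

```text
t: 7.57
tcp_pos: [0.4857, 0.3633, 0.2244]
eef_rot: [0.036, 0.727, -0.048, 0.684]
wrist_force: [-0.4, -0.5, -1.4]
grip_width: 0.121
```

Run:
```python
from h import *
go(.4855,.362,.223,np.radians(-6.85))
```

```text
t 7.57 tcp [0.4857 0.3633 0.2244] toolx [-0.0627 -0.0128 -0.9979] z [ 0.991  -0.119  -0.0608] F [-0.3905 -0.4976 -1.4291] g 10.4
shift tool mm [ 1.4281 -1.3236  0.0117]
turn 0.0012885199874058057 y axis [ 0.118   0.9928 -0.0202]
```

Call:
arm_command --pt "2 0 0 0 0" --pt "1 0 0 0 0" --pt "0 0 0 0 0"

```text
t: 7.82
tcp_pos: [0.4861, 0.3634, 0.2225]
eef_rot: [0.037, 0.727, -0.047, 0.684]
wrist_force: [-0.4, 1.0, -1.6]
grip_width: 0.127
```

Call:
arm_command --pt "2 0 0 0 0" --pt "1 0 0 0 0" --pt "0 0 0 0 0"

```text
t: 8.07
tcp_pos: [0.4867, 0.3636, 0.2219]
eef_rot: [0.038, 0.725, -0.047, 0.686]
wrist_force: [0.1, 1.0, -0.8]
grip_width: 0.124
```

Run:
```python
from h import *
go(.4855,.362,.223,np.radians(-6.85))
a=snap('side','s9')['image'][150:400,180:330];cv2.imwrite('pics/c12.png',cv2.resize(a,None,fx=2.4,fy=2.4,interpolation=cv2.INTER_CUBIC))
```

```text
t 8.07 tcp [0.4867 0.3636 0.2219] toolx [-0.0562 -0.0088 -0.9984] z [ 0.9913 -0.1195 -0.0548] F [ 0.1248  1.0002 -0.7951] g 10.6
shift tool mm [-1.0132 -1.7473 -1.0896]
turn 0.00043037016561179523 y axis [ 0.1188  0.9928 -0.0154]
```

View pics/c12.png

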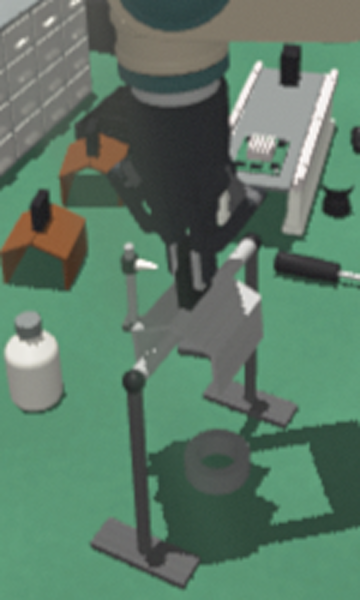

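Call:
arm_command --pt "1 0 0 0 0" --pt "0 0 0 0 14" --pt "0 0 0 0 20" --pt "0 0 0 0 40" --pt "0 0 0 0 40" --pt "0 0 0 0 40"

```text
t: 8.62
tcp_pos: [0.4863, 0.3634, 0.2201]
eef_rot: [0.037, 0.726, -0.047, 0.685]
wrist_force: [1.0, 0.7, -0.6]
grip_width: 0.471
```

Run:
```python
from h import *
go(.4855,.362,.223,np.radians(-6.85))
snap('wrist','w10')
a=snap('side','s10')['image'][150:400,180:330];cv2.imwrite('pics/c13.png',cv2.resize(a,None,fx=2.4,fy=2.4,interpolation=cv2.INTER_CUBIC))
```

```text
t 8.62 tcp [0.4863 0.3634 0.2201] toolx [-0.0577 -0.01   -0.9983] z [ 0.9913 -0.1194 -0.0562] F [ 1.0172  0.6729 -0.5986] g 40.2
shift tool mm [-2.8622 -1.5784 -0.7826]
turn 0.0006585504524805718 y axis [ 0.1186  0.9928 -0.0168]
```

View pics/c13.png

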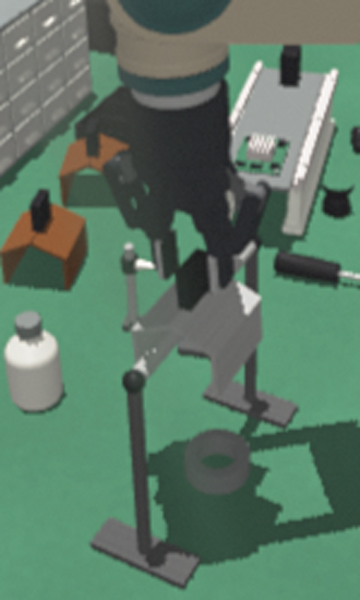

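View pics/w10.png

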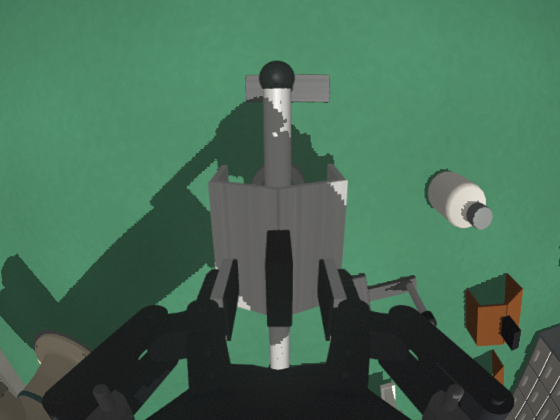

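Call:
arm_command --pt "-8 0 0 0 45" --pt "-15 0 -1 0 45" --pt "-20 0 -1 0 45" --pt "-25 0 -1 0 45" --pt "-25 0 -1 0 45" --pt "-15 0 0 0 45" --pt "0 0 0 0 45"

```text
t: 9.3
tcp_pos: [0.4879, 0.3645, 0.3339]
eef_rot: [0.037, 0.727, -0.048, 0.684]
wrist_force: [0.5, 0.5, -0.1]
grip_width: 0.526
```

Run:
```python
from h import *
go(.6075,-.2529,.30,np.radians(7.9))
snap('wrist','w11')
a=snap('side','s11')['image'][150:400,180:330];cv2.imwrite('pics/c14.png',cv2.resize(a,None,fx=2.4,fy=2.4,interpolation=cv2.INTER_CUBIC))
a=snap('scene','e11')['image'][100:220,290:390];cv2.imwrite('pics/c15.png',cv2.resize(a,None,fx=4,fy=4,interpolation=cv2.INTER_CUBIC))
```

```text
t 9.3 tcp [0.4879 0.3645 0.3339] toolx [-0.0605 -0.0118 -0.9981] z [ 0.9911 -0.1195 -0.0587] F [ 0.5073  0.5223 -0.1365] g 44.9
shift tool mm [  33.9143 -598.0875  194.2999]
turn -0.257210184942306 y axis [ 0.1186  0.9928 -0.019 ]
```

View pics/c14.png

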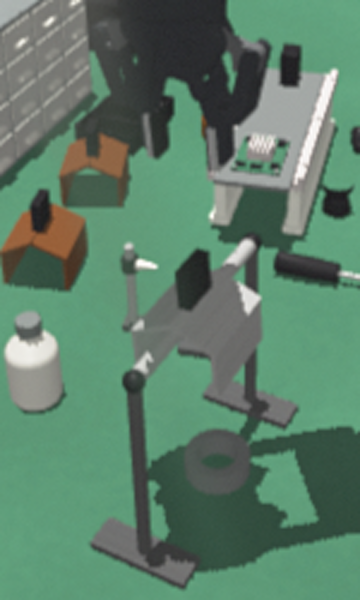

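View pics/w11.png

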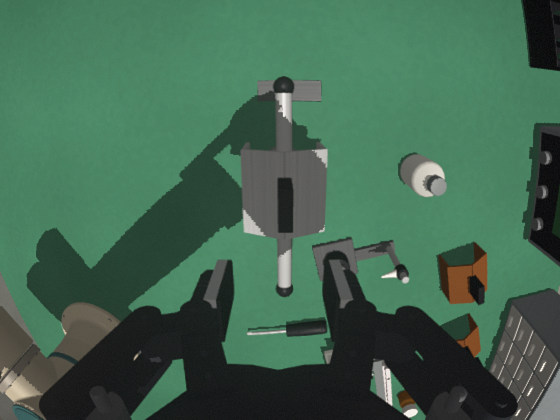

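View pics/c15.png

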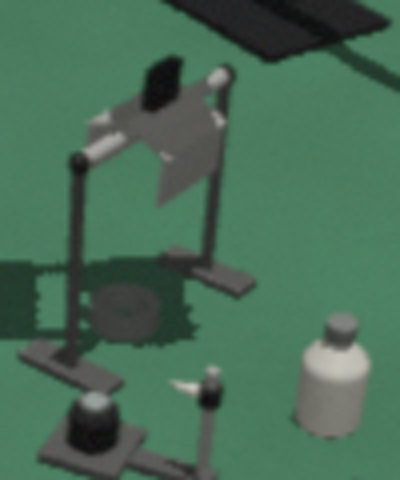

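Call:
arm_command --pt "0 -18 6 0 45" --pt "0 -28 9 0 45" --pt "0 -30 9 0 45" --pt "0 -30 10 0 45" --pt "0 -30 10 0 45" --pt "0 -30 10 0 45" --pt "0 -30 10 0 45" --pt "0 -30 10 0 45"

```text
t: 10.12
tcp_pos: [0.5307, 0.1267, 0.3116]
eef_rot: [0.027, 0.737, -0.048, 0.673]
wrist_force: [1.2, 0.6, -0.1]
grip_width: 0.533
```

Run:
```python
from h import *
snap('wrist','w12')
go(.6075,-.2529,.30,np.radians(7.9))
for n in('w6','w11'):
    a=load(n)['image'];a=a[140:215,290:380] if n=='w6' else a[235:310,310:420]
    cv2.imwrite(f'pics/z{n}.png',cv2.resize(a,None,fx=6,fy=6,interpolation=cv2.INTER_CUBIC))
```

```text
t 10.17 tcp [0.5317 0.1216 0.3111] toolx [-0.0931 -0.0271 -0.9953] z [ 0.9894 -0.114  -0.0894] F [ 0.3585 -3.8309  0.5149] g 45.1
shift tool mm [  14.1952 -363.0417  118.6544]
turn -0.2502391427818935 y axis [ 0.1111  0.9931 -0.0375]
```

View pics/zw6.png

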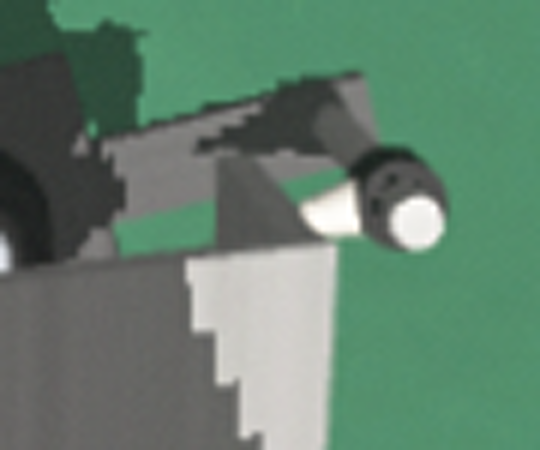

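View pics/zw11.png

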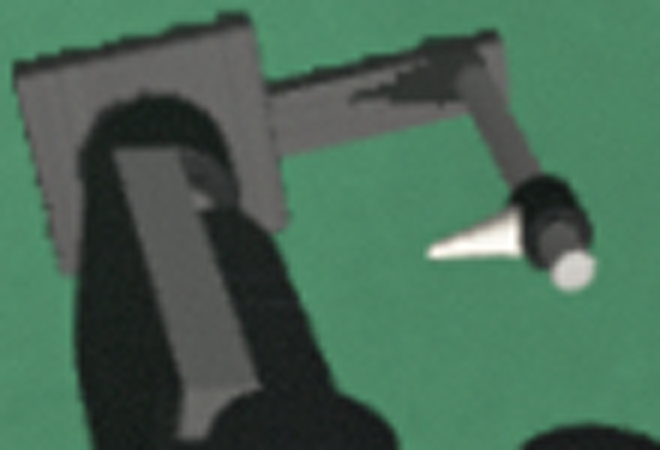

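View pics/w12.png

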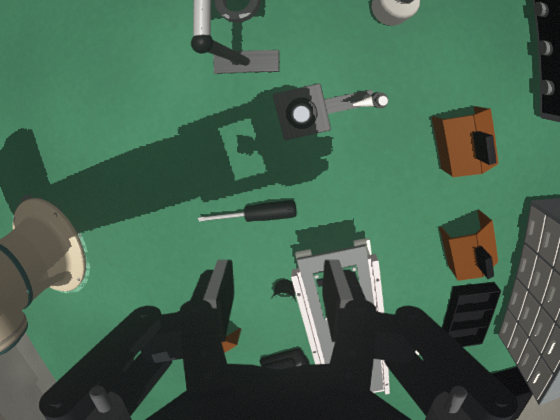

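Call:
arm_command --pt "0 -15 5 -0.04 45" --pt "0 -15 5 -0.04 45" --pt "0 -15 5 -0.04 45" --pt "0 -15 5 -0.04 45" --pt "0 -15 5 -0.04 45" --pt "0 -15 5 -0.03 45" --pt "0 -15 2 0 45" --pt "0 -15 2 0 45"

```text
t: 10.83
tcp_pos: [0.5655, -0.0038, 0.2951]
eef_rot: [-0.052, 0.747, 0.038, 0.662]
wrist_force: [-0.4, -0.2, -0.0]
grip_width: 0.529
```

Run:
```python
from h import *
go(.6075,-.2529,.30,np.radians(7.9))
s=load('scene0');e=load('side0')
a=ray(s,290+214/5-.4,110+430/5-.4);b=ray(e,215+122/4-.4,240+85/4-.4);c=ray(load('w11'),381,276.8,True)
print(tri(a,b,c),tri(a,b))
w=load('w12')['image'];cv2.imwrite('pics/zw12.png',cv2.resize(w[75:150,270:400],None,fx=6,fy=6,interpolation=cv2.INTER_CUBIC))
```

```text
t 10.83 tcp [ 0.5655 -0.0038  0.2951] toolx [-0.1179 -0.0271 -0.9926] z [ 0.9848  0.1248 -0.1204] F [-0.3516 -0.2176 -0.0134] g 45.2
shift tool mm [  -3.0828 -252.4585    9.7121]
turn -0.010405000454256434 y axis [-0.1272  0.9918 -0.012 ]
(array([0.6011, 0.1946, 0.0844]), [0.0005349607353870723, 0.0008423552811739434, 0.0012080756504666474]) (array([0.6013, 0.1955, 0.0841]), [2.4589751956542936e-06, 2.4589751956566805e-06])
```

View pics/zw12.png

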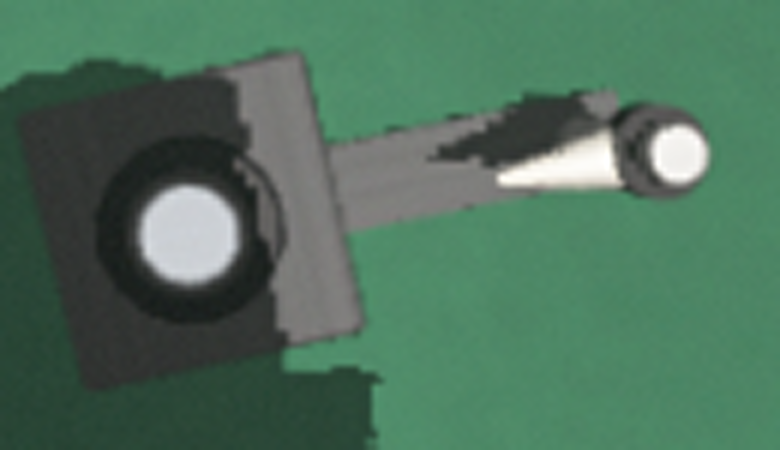

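Call:
arm_command --pt "0 0 0 0 45" --pt "0 0 0 0 45" --pt "0 0 0 0 45" --pt "0 0 0 0 45"

```text
t: 11.17
tcp_pos: [0.5642, -0.0048, 0.289]
eef_rot: [-0.05, 0.75, 0.037, 0.658]
wrist_force: [-0.7, 0.3, 0.4]
grip_width: 0.533
```

Run:
```python
from h import *
go(.6075,-.2529,.30,np.radians(7.9))
w=load('w12');print('lens',plane(w,301.3-.1,114.2-.2,.049,True),'tip',plane(w,270+497/6-.4,75+180/6-.4,.084,True))
```

```text
t 11.17 tcp [ 0.5642 -0.0048  0.289 ] toolx [-0.128  -0.0264 -0.9914] z [ 0.984   0.1219 -0.1302] F [-0.7251  0.3411  0.432 ] g 45.5
shift tool mm [  -9.8873 -251.6408   10.9068]
turn -0.013349939827789146 y axis [-0.1243  0.9922 -0.0103]
lens [0.5415 0.1853 0.049 ] tip [0.6005 0.1941 0.084 ]
```

Call:
arm_command --pt "-25 -5 0 0 45" --pt "-25 -5 0 0 45" --pt "-25 -5 0 0 45"

```text
t: 11.42
tcp_pos: [0.5736, -0.0145, 0.3576]
eef_rot: [-0.051, 0.755, 0.04, 0.652]
wrist_force: [0.0, 0.5, -0.7]
grip_width: 0.527
```

```bash
cat > q.py <<'E'
from h import *
s=env.sense();R=Ro.from_quat(s['eef_rot']).as_matrix()
print(round(s['t'],2),s['tcp_pos'],R[:,0],'q',s['joints'],'v',s['joint_vel'],'e',s['joint_efforts'])
E
python3 q.py
```

```text
11.42 [ 0.5736 -0.0145  0.3576] [-0.1436 -0.0252 -0.9893] q [-0.0723  0.3294  0.8429 -0.0414  2.1109 -0.2198] v [-0.0628  0.3137 -1.0032 -0.027   0.6907 -0.1137] e [  0.4672 -50.9379 -31.5973  -0.0745  -0.3238   0.1626]
```

Call:
arm_command --pt "30 -5 0 0 45" --pt "30 -5 0 0 45" --pt "30 -5 0 0 45"

```text
t: 11.67
tcp_pos: [0.5692, -0.0297, 0.285]
eef_rot: [-0.054, 0.743, 0.039, 0.665]
wrist_force: [0.6, 0.2, 0.4]
grip_width: 0.529
```

```bash
python3 q.py
```

```text
11.67 [ 0.5692 -0.0297  0.285 ] [-0.1086 -0.0282 -0.9937] q [-0.0979  0.2627  1.0649 -0.0412  1.9192 -0.2422] v [-0.1076 -0.1542  0.9193  0.0017 -0.7787 -0.0899] e [  0.6423 -44.669  -37.9857  -0.1261   1.5389   0.1212]
```

Call:
arm_command --pt "-5 -10 0 0 45"

```text
t: 11.75
tcp_pos: [0.5681, -0.0381, 0.2812]
eef_rot: [-0.054, 0.749, 0.041, 0.66]
wrist_force: [-0.5, 0.4, -3.2]
grip_width: 0.527
```

```bash
python3 q.py
```

```text
11.75 [ 0.5681 -0.0381  0.2812] [-0.1239 -0.0263 -0.9919] q [-0.1122  0.2729  1.0613 -0.0427  1.9277 -0.2593] v [-0.1927  0.0684 -0.4097 -0.0318  0.2075 -0.2209] e [  1.0948 -61.6002 -43.6914  -0.1548  -0.4409   0.3953]
```

Call:
arm_command --pt "0 -40 3 0 45" --pt "0 -40 3 0 45" --pt "0 -40 3 0 45" --pt "0 -40 3 0 45" --pt "0 -35 3 0 45" --pt "0 -5 0 0 45"

```text
t: 12.25
tcp_pos: [0.613, -0.2395, 0.2922]
eef_rot: [-0.058, 0.746, 0.043, 0.662]
wrist_force: [0.3, 0.6, -1.1]
grip_width: 0.533
```

```bash
python3 q.py;python3 - <<'E'
from h import *
go(.6075,-.2529,.2,np.radians(7.9))
E
```

```text
12.25 [ 0.613  -0.2395  0.2922] [-0.1159 -0.0294 -0.9928] q [-0.3979  0.5379  0.7012 -0.0792  1.9971 -0.5711] v [-0.0448  0.0755 -0.1668  0.0185  0.0673 -0.0609] e [  0.5401 -58.8341 -37.315   -0.2272   0.2985  -0.3431]
t 12.25 tcp [ 0.613  -0.2395  0.2922] toolx [-0.1159 -0.0294 -0.9928] z [ 0.9828  0.1416 -0.1189] F [ 0.259   0.6097 -1.1227] g 45.5
shift tool mm [ 92.5931 -11.3045   3.6778]
turn 0.006786730536066252 y axis [-0.1441  0.9895 -0.0125]
```

Call:
arm_command --pt "0 0 0 0 45" --pt "0 0 0 0 45" --pt "0 0 0 0 45"

```text
t: 12.5
tcp_pos: [0.6139, -0.2409, 0.2962]
eef_rot: [-0.058, 0.744, 0.042, 0.664]
wrist_force: [-0.3, -0.0, -0.0]
grip_width: 0.522
```

```bash
python3 q.py;python3 - <<'E'
from h import *
go(.6075,-.2529,.2,np.radians(7.9))
E
```

```text
12.5 [ 0.6139 -0.2409  0.2962] [-0.1117 -0.0305 -0.9933] q [-0.3996  0.5402  0.69   -0.0788  2.0016 -0.5708] v [ 0.0125 -0.0088 -0.0171  0.0039  0.0142  0.0044] e [ -1.0381 -55.773  -35.5902  -0.2991   0.2924  -0.0249]
t 12.5 tcp [ 0.6139 -0.2409  0.2962] toolx [-0.1117 -0.0305 -0.9933] z [ 0.9836  0.1393 -0.1149] F [-0.3498 -0.0461 -0.0275] g 44.6
shift tool mm [96.6485 -9.5461  3.1158]
turn 0.0044908330521792215 y axis [-0.1418  0.9898 -0.0144]
```

Call:
arm_command --pt "30 -3 0 0 45" --pt "30 -3 0 0 45" --pt "5 -3 0 0 45"

```text
t: 12.75
tcp_pos: [0.61, -0.2473, 0.2369]
eef_rot: [-0.062, 0.741, 0.043, 0.667]
wrist_force: [-0.6, -0.2, -1.5]
grip_width: 0.526
```

```bash
python3 q.py|cut -c1-70
```

```text
12.75 [ 0.61   -0.2473  0.2369] [-0.1013 -0.0345 -0.9943] q [-0.4105
```

Call:
arm_command --pt "0 0 0 0 45" --pt "0 0 0 0 45" --pt "0 0 0 0 45" --pt "0 0 0 0 45"

```text
t: 13.08
tcp_pos: [0.6109, -0.2439, 0.2417]
eef_rot: [-0.064, 0.74, 0.044, 0.668]
wrist_force: [-0.4, -0.0, 0.5]
grip_width: 0.529
```

```bash
python3 q.py|cut -c1-70
```

```text
13.08 [ 0.6109 -0.2439  0.2417] [-0.0984 -0.0357 -0.9945] q [-0.4054
```

Call:
arm_command --pt "-30 0 0 0 45" --pt "-30 0 0 0 45" --pt "0 0 0 0 45"

```text
t: 13.33
tcp_pos: [0.6166, -0.2403, 0.3049]
eef_rot: [-0.064, 0.74, 0.044, 0.668]
wrist_force: [0.7, -0.2, 1.9]
grip_width: 0.525
```

```bash
python3 q.py|cut -c1-70
```

```text
13.33 [ 0.6166 -0.2403  0.3049] [-0.0991 -0.0352 -0.9945] q [-0.3975
```

Call:
arm_command --pt "35 0 0 0 45" --pt "35 0 0 0 45" --pt "30 0 0 0 45" --pt "0 0 0 0 45" --pt "-30 0 0 0 45" --pt "-35 0 0 0 45" --pt "-30 0 0 0 45" --pt "0 0 0 0 45"

```text
t: 14.0
tcp_pos: [0.6172, -0.2388, 0.3144]
eef_rot: [-0.067, 0.735, 0.042, 0.674]
wrist_force: [-0.0, 0.9, 1.4]
grip_width: 0.528
```

```bash
python3 q.py|cut -c1-70
```

```text
14.0 [ 0.6172 -0.2388  0.3144] [-0.0831 -0.0415 -0.9957] q [-0.3952  0
```

Call:
arm_command --pt "41 0 0 0 45" --pt "41 0 0 0 45" --pt "20 0 0 0 45" --pt "-20 0 0 0 45" --pt "-20 0 0 0 45" --pt "-20 0 0 0 45" --pt "-20 0 0 0 45" --pt "-20 0 0 0 45"

```text
t: 14.67
tcp_pos: [0.618, -0.2375, 0.3268]
eef_rot: [-0.069, 0.73, 0.04, 0.679]
wrist_force: [-0.0, -0.4, -0.4]
grip_width: 0.529
```

```bash
python3 q.py|cut -c1-70
```

```text
14.67 [ 0.618  -0.2375  0.3268] [-0.0679 -0.0474 -0.9966] q [-0.3932
```

Call:
arm_command --pt "41 0 0 0 45" --pt "41 0 0 0 45" --pt "35 0 0 0 45" --pt "-20 0 0 0 45" --pt "-25 0 0 0 45" --pt "-25 0 0 0 45" --pt "-25 0 0 0 45" --pt "-20 0 0 0 45"

```text
t: 15.33
tcp_pos: [0.6173, -0.2356, 0.339]
eef_rot: [-0.072, 0.726, 0.038, 0.683]
wrist_force: [0.2, -0.2, -0.4]
grip_width: 0.527
```

Call:
arm_command --pt "41 0 0 0 45" --pt "41 0 0 0 45" --pt "35 0 0 0 45" --pt "-20 0 0 0 45" --pt "-25 0 0 0 45" --pt "-25 0 0 0 45" --pt "-25 0 0 0 45" --pt "-15 0 0 0 45"

```text
t: 16.0
tcp_pos: [0.6164, -0.2338, 0.3474]
eef_rot: [-0.074, 0.721, 0.036, 0.688]
wrist_force: [-0.2, 0.6, 0.0]
grip_width: 0.525
```

```bash
python3 q.py|cut -c1-70
```

```text
16.0 [ 0.6164 -0.2338  0.3474] [-0.0423 -0.0569 -0.9975] q [-0.3893  0
```

Call:
arm_command --pt "41 0 0 0 45" --pt "41 0 0 0 45" --pt "41 0 0 0 45" --pt "-30 0 0 0 45" --pt "-30 0 0 0 45" --pt "-30 0 0 0 45" --pt "-30 0 0 0 45" --pt "0 0 0 0 45"

```text
t: 16.67
tcp_pos: [0.609, -0.2288, 0.341]
eef_rot: [-0.071, 0.728, 0.041, 0.681]
wrist_force: [0.3, -0.4, 2.0]
grip_width: 0.529
```

Call:
arm_command --pt "41 0 0 0 45" --pt "41 0 0 0 45" --pt "41 0 0 0 45" --pt "0 0 0 0 45" --pt "-30 0 0 0 45" --pt "-30 0 0 0 45" --pt "-30 0 0 0 45" --pt "0 0 0 0 45"

```text
t: 17.33
tcp_pos: [0.608, -0.2291, 0.3279]
eef_rot: [-0.074, 0.721, 0.038, 0.688]
wrist_force: [-0.7, -0.1, 1.2]
grip_width: 0.524
```

```bash
python3 q.py|cut -c1-70;python3 - <<'E'
from h import *
snap('wrist','w13')
E
```

```text
17.33 [ 0.608  -0.2291  0.3279] [-0.0426 -0.0554 -0.9976] q [-0.3881
```

View pics/w13.png

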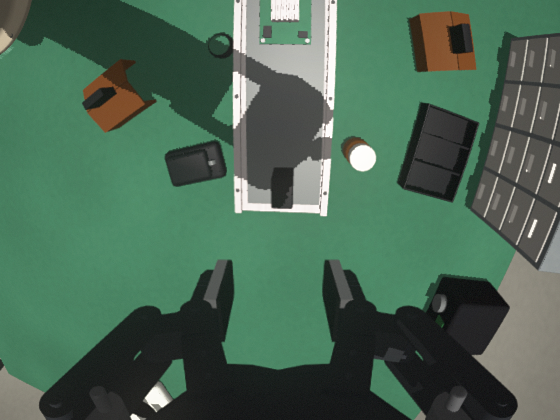

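Run:
```python
from h import *
w=load('w13');a=cv2.convertScaleAbs(w['image'][155:220,255:310],alpha=3,beta=0)
cv2.imwrite('pics/z13.png',cv2.resize(a,None,fx=9,fy=9,interpolation=cv2.INTER_CUBIC))
print(proj(w,np.array([.6075,-.2529,.134]),True))
e=snap('scene','e13')['image'][265:305,215:260];cv2.imwrite('pics/z13b.png',cv2.resize(cv2.convertScaleAbs(e,alpha=2.5),None,fx=12,fy=12,interpolation=cv2.INTER_CUBIC))
```

```text
(283.70361696529966, 193.2460881450367)
```

View pics/z13.png

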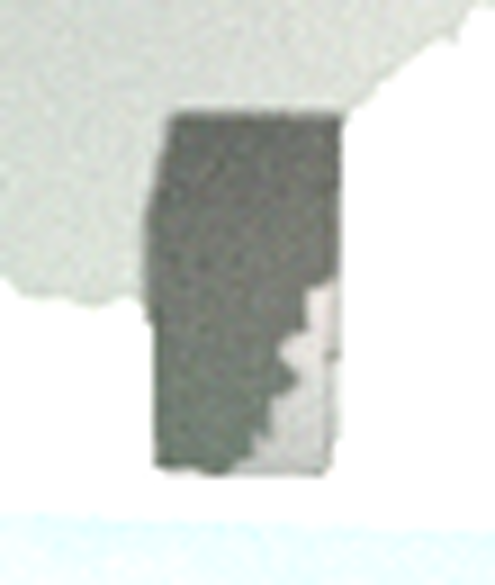

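View pics/z13b.png

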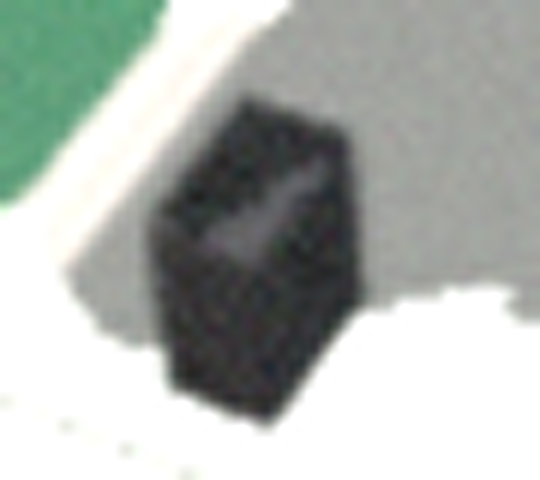

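Run:
```python
from h import *
w=load('w13');s=load('scene0');e=load('side0')
X,r=tri(ray(w,281.6,192.7,True),ray(s,235.7,278.9),ray(e,240+367/6-.4,160+57/6-.4));print(X,r)
print(plane(w,281.6,192.7,.134,True),plane(s,235.7,278.9,.134))
u=np.array([-np.sin(np.radians(7.9)),np.cos(np.radians(7.9))])
print('front pred from grip',X[:2]+u*.270,plane(w,281.6,192.7,.134,True)[:2]+.27*u)
P=np.array([.5415,.187]);print('travel', (P-(X[:2]+u*.27))@u, 'lateral',(P-(X[:2]+u*.27))@[u[1],-u[0]])
go(X[0],X[1],.22,np.radians(7.9))
```

```text
[ 0.606  -0.252   0.1358] [0.0008234316599903048, 0.0013626059369448965, 0.000738348299067105]
[ 0.6052 -0.2527  0.134 ] [ 0.6063 -0.2508  0.134 ]
front pred from grip [0.5688 0.0154] [0.568  0.0148]
travel 0.1737319706089113 lateral -0.003498579904307695
t 17.43 tcp [ 0.6077 -0.2292  0.3228] toolx [-0.0475 -0.0534 -0.9974] z [ 0.9861  0.1569 -0.0553] F [-0.2119 -0.1249 -0.9249] g 45.3
shift tool mm [103.8544 -17.5634   0.358 ]
turn 0.022403704511867184 y axis [-0.1594  0.9862 -0.0452]
```

Call:
arm_command --pt "38 -6 0 0.01 45" --pt "38 -6 0 0.01 45" --pt "30 -5 0 0 45" --pt "20 0 0 0 45" --pt "-20 0 0 0 45" --pt "-20 0 0 0 45" --pt "-20 0 0 0 45" --pt "-20 0 0 0 45"

```text
t: 18.1
tcp_pos: [0.6065, -0.2483, 0.2719]
eef_rot: [-0.064, 0.726, 0.033, 0.683]
wrist_force: [0.1, 0.4, -0.8]
grip_width: 0.53
```

```bash
python3 q.py|cut -c1-70
```

```text
18.1 [ 0.6065 -0.2483  0.2719] [-0.0577 -0.048  -0.9972] q [-0.4161  0
```

Call:
arm_command --pt "40 0 0 0 45" --pt "40 0 0 0 45" --pt "20 0 0 0 45" --pt "-20 0 0 0 45" --pt "-20 0 0 0 45" --pt "-20 0 0 0 45" --pt "-20 0 0 0 45"

```text
t: 18.68
tcp_pos: [0.6056, -0.2491, 0.2542]
eef_rot: [-0.064, 0.727, 0.033, 0.683]
wrist_force: [0.8, -0.2, 0.2]
grip_width: 0.528
```

```bash
python3 q.py|cut -c1-70
```

```text
18.68 [ 0.6056 -0.2491  0.2542] [-0.0583 -0.0475 -0.9972] q [-0.4179
```

Call:
arm_command --pt "0 5 25 0 45" --pt "0 5 25 0 45" --pt "0 0 15 0 45" --pt "0 0 0 0 45" --pt "0 0 0 0 45" --pt "0 0 0 0 45" --pt "0 0 0 0 45" --pt "0 0 0 0 45"

```text
t: 19.35
tcp_pos: [0.6701, -0.2307, 0.2593]
eef_rot: [-0.065, 0.724, 0.031, 0.686]
wrist_force: [0.0, 0.5, -0.1]
grip_width: 0.527
```

```bash
python3 q.py|cut -c1-70
```

```text
19.35 [ 0.6701 -0.2307  0.2593] [-0.0507 -0.051  -0.9974] q [-0.3577
```

Call:
arm_command --pt "0 0 0 0 45" --pt "0 0 0 0 45" --pt "0 0 0 0 45" --pt "0 0 0 0 45"

```text
t: 19.68
tcp_pos: [0.6686, -0.2317, 0.2607]
eef_rot: [-0.064, 0.724, 0.03, 0.686]
wrist_force: [-0.3, -0.5, 0.2]
grip_width: 0.525
```

```bash
python3 q.py|cut -c1-70
```

```text
19.68 [ 0.6686 -0.2317  0.2607] [-0.0501 -0.0514 -0.9974] q [-0.3597
```

Call:
arm_command --pt "-20 0 0 0 45" --pt "-20 0 0 0 45" --pt "-20 0 0 0 45" --pt "41 0 0 0 45" --pt "41 0 0 0 45" --pt "20 0 0 0 45" --pt "-20 0 0 0 45" --pt "-20 0 0 0 45"

```text
t: 20.35
tcp_pos: [0.6694, -0.2331, 0.2616]
eef_rot: [-0.065, 0.721, 0.029, 0.689]
wrist_force: [-0.3, 0.1, 2.2]
grip_width: 0.524
```

Call:
arm_command --pt "-20 0 0 0 45" --pt "-20 0 0 0 45" --pt "-20 0 0 0 45" --pt "41 0 0 0 45" --pt "41 0 0 0 45" --pt "20 0 0 0 45" --pt "-20 0 0 0 45" --pt "-20 0 0 0 45"

```text
t: 21.02
tcp_pos: [0.6707, -0.2343, 0.2662]
eef_rot: [-0.066, 0.717, 0.027, 0.693]
wrist_force: [0.1, 0.1, 1.8]
grip_width: 0.524
```

```bash
python3 q.py|cut -c1-70
```

```text
21.02 [ 0.6707 -0.2343  0.2662] [-0.031  -0.0583 -0.9978] q [-0.3621
```

Call:
arm_command --pt "-20 0 0 0 45" --pt "-20 0 0 0 45" --pt "-20 0 0 0 45" --pt "41 0 0 0 45" --pt "41 0 0 0 45" --pt "20 0 0 0 45" --pt "-20 0 0 0 45" --pt "-20 0 0 0 45"

```text
t: 21.68
tcp_pos: [0.6719, -0.2354, 0.2707]
eef_rot: [-0.068, 0.714, 0.024, 0.697]
wrist_force: [-0.6, 0.2, 0.3]
grip_width: 0.529
```

Call:
arm_command --pt "-20 0 0 0 45" --pt "-20 0 0 0 45" --pt "-20 0 0 0 45" --pt "41 0 0 0 45" --pt "41 0 0 0 45" --pt "20 0 0 0 45" --pt "-20 0 0 0 45" --pt "-20 0 0 0 45"

```text
t: 22.35
tcp_pos: [0.673, -0.2365, 0.2752]
eef_rot: [-0.069, 0.71, 0.022, 0.701]
wrist_force: [-0.3, -0.1, 1.7]
grip_width: 0.531
```

Call:
arm_command --pt "-20 0 0 0 45" --pt "-20 0 0 0 45" --pt "-20 0 0 0 45" --pt "41 0 0 0 45" --pt "41 0 0 0 45" --pt "20 0 0 0 45" --pt "0 0 0 0 45"

```text
t: 22.93
tcp_pos: [0.6767, -0.2409, 0.248]
eef_rot: [-0.072, 0.701, 0.018, 0.709]
wrist_force: [0.1, 0.6, -0.4]
grip_width: 0.523
```

```bash
python3 q.py|cut -c1-70; python3 -c "
from h import *
go(.606,-.252,.15,np.radians(7.9))"
```

```text
22.93 [ 0.6767 -0.2409  0.248 ] [ 0.016  -0.0758 -0.997 ] q [-0.368   
t 22.93 tcp [ 0.6767 -0.2409  0.248 ] toolx [ 0.016  -0.0758 -0.997 ] z [0.9917 0.1282 0.0062] F [ 0.0919  0.5535 -0.4368] g 44.7
shift tool mm [ 97.3996   5.588  -72.1212]
turn -0.009760720450783317 y axis [-0.1274  0.9888 -0.0772]
```

Call:
arm_command --pt "12 2 -24 -0.01 45" --pt "20 2 -26 0 45" --pt "25 2 -22 0 45" --pt "15 0 0 0 45" --pt "0 0 0 0 45"

```text
t: 23.35
tcp_pos: [0.6026, -0.2498, 0.1733]
eef_rot: [-0.076, 0.702, 0.023, 0.708]
wrist_force: [-0.2, 0.2, -1.4]
grip_width: 0.527
```

```bash
python3 -c "
from h import *
snap('wrist','w14')
go(.606,-.252,.103,np.radians(7.9))
w=load('w14');print(proj(w,np.array([.606,-.252,.135]),True))"
```

```text
t 23.4 tcp [ 0.6032 -0.25    0.175 ] toolx [ 0.0153 -0.0756 -0.997 ] z [0.9902 0.1396 0.0047] F [-0.8193  1.0184 -0.5041] g 45.1
shift tool mm [71.9591  3.1338  2.1297]
turn 0.0017821505687473304 y axis [-0.1388  0.9873 -0.077 ]
(283.73978821841615, 241.71068527075715)
```

View pics/w14.png

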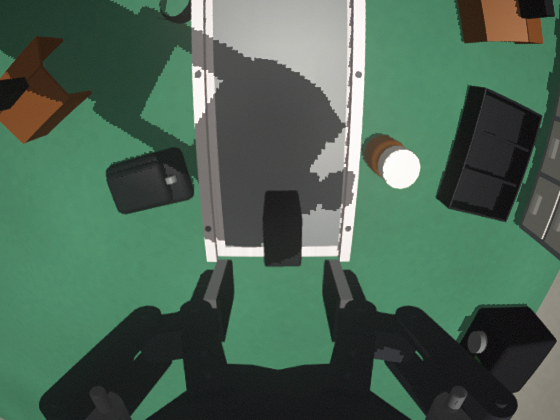

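Call:
arm_command --pt "20 1 2 0 45" --pt "25 1 0 0 45" --pt "15 1 0 0 45" --pt "0 0 0 0 45"

```text
t: 23.73
tcp_pos: [0.6123, -0.253, 0.1257]
eef_rot: [-0.079, 0.696, 0.02, 0.714]
wrist_force: [-0.9, 0.1, -0.4]
grip_width: 0.528
```

```bash
python3 -c "
from h import *
snap('wrist','w15')
go(.606,-.252,.102,np.radians(7.9))"
```

```text
t 23.78 tcp [ 0.6129 -0.2533  0.1279] toolx [ 0.0335 -0.0837 -0.9959] z [0.9898 0.1406 0.0215] F [-0.0267 -0.5882  0.2179] g 44.9
shift tool mm [25.4194  4.532  -7.2291]
turn 0.0012814791424271082 y axis [-0.1382  0.9865 -0.0876]
```

View pics/w15.png

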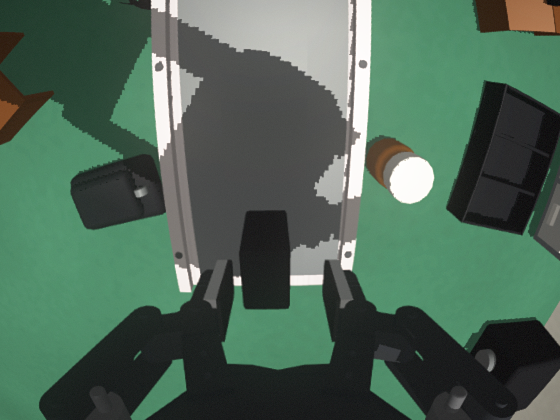

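Call:
arm_command --pt "2 3 -5 0 45" --pt "8 1 -3 0 45" --pt "8 1 0 0 45" --pt "5 0 0 0 45"

```text
t: 24.12
tcp_pos: [0.6089, -0.2525, 0.1126]
eef_rot: [-0.082, 0.69, 0.017, 0.719]
wrist_force: [0.1, -0.2, 0.5]
grip_width: 0.525
```

```bash
python3 -c "
from h import *
snap('wrist','w16')
go(.606,-.252,.102,np.radians(7.9))"
```

```text
t 24.17 tcp [ 0.6085 -0.2525  0.1115] toolx [ 0.0447 -0.0888 -0.995 ] z [0.9894 0.1415 0.0318] F [-0.1984  0.3577 -0.5821] g 44.9
shift tool mm [ 9.253   1.6971 -2.7243]
turn 0.0011724813914646276 y axis [-0.138   0.9859 -0.0942]
```

View pics/w16.png

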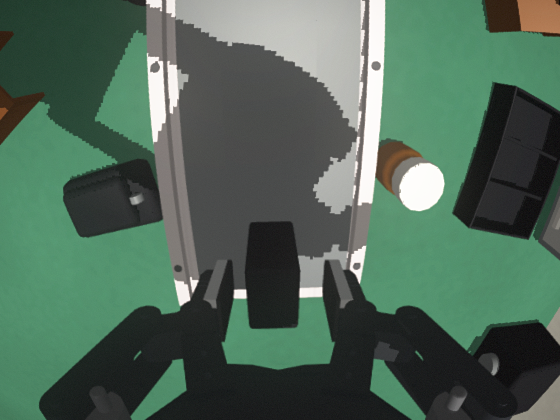

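Call:
arm_command --pt "7 1 -3 0 40" --pt "7 1 0 0 30" --pt "3 0 0 0 20"

```text
t: 24.42
tcp_pos: [0.6066, -0.2526, 0.0953]
eef_rot: [-0.083, 0.69, 0.017, 0.719]
wrist_force: [-5.6, 5.2, 22.3]
grip_width: 0.276
```

```bash
python3 -c "
from h import *
go(.606,-.252,.102,np.radians(7.9))"
```

```text
t 24.42 tcp [ 0.6066 -0.2526  0.0953] toolx [ 0.0473 -0.09   -0.9948] z [0.9893 0.1419 0.0342] F [-5.5711  5.214  22.3048] g 23.6
shift tool mm [-6.7403  0.0276 -0.2464]
turn 0.0012815665658835792 y axis [-0.1381  0.9858 -0.0958]
```

Call:
arm_command --pt "-1 0 0 0 0" --pt "0 0 0 0 0"

```text
t: 24.58
tcp_pos: [0.6061, -0.2526, 0.0959]
eef_rot: [-0.083, 0.69, 0.017, 0.718]
wrist_force: [1.8, -0.6, 1.7]
grip_width: 0.273
```

```bash
python3 -c "
from h import *
go(.606,-.252,.102,np.radians(7.9))
print(env.sense()['torque'])
snap('wrist','w17')
for n,c in(('side',(150,250,230,340)),('scene',(180,330,195,325))):
    a=snap(n,n+'17')['image'][c[0]:c[1],c[2]:c[3]];cv2.imwrite(f'pics/{n}17c.png',cv2.resize(a,None,fx=4,fy=4,interpolation=cv2.INTER_CUBIC))"
```

```text
t 24.58 tcp [ 0.6061 -0.2526  0.0959] toolx [ 0.046  -0.0904 -0.9948] z [0.9893 0.1424 0.0328] F [ 1.8473 -0.6488  1.7491] g 23.3
shift tool mm [-6.1119  0.0283  0.224 ]
turn 0.0018951276872332466 y axis [-0.1387  0.9857 -0.096 ]
[-0.0181 -0.0518  0.067 ]
```

View pics/scene17c.png

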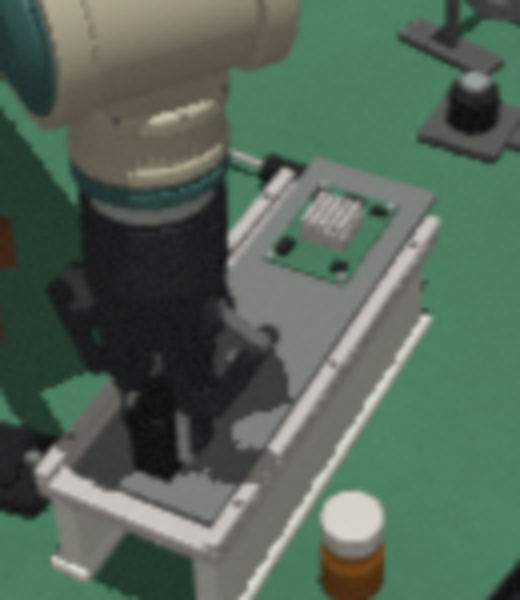

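View pics/w17.png

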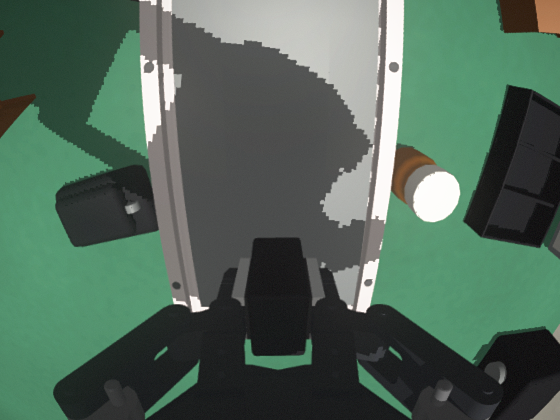

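View pics/side17c.png

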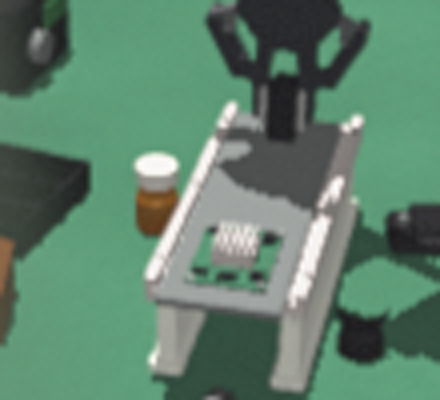

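Call:
arm_command --pt "-0.5 10 0 0 0" --pt "-1 20 0 0 0" --pt "-1 20 0 0 0"

```text
t: 24.98
tcp_pos: [0.6, -0.2086, 0.0963]
eef_rot: [-0.084, 0.689, 0.012, 0.72]
wrist_force: [0.3, -3.2, 4.9]
grip_width: 0.276
```

```bash
cat > sl.py <<'E'
from h import *
s=env.sense();p=s['tcp_pos'];u=np.array([-.1374,.9905]);d=p[:2]-np.array([.6061,-.2526])
print('slid',1000*d@u,'lat',1000*d@[.9905,.1374],'z',p[2],'torque',s['torque'])
u3=np.array([-.1374,.9905,0]);R=Ro.from_quat(s['eef_rot']).as_matrix()
print('u tool',R.T@u3,'toolx',R[:,0],'zz',R[2,2],'F',s['wrist_force'],'g',s['grip_width']*85.4,'t',s['t'])
E
python3 sl.py
```

```text
slid 44.378777549173634 lat -0.01682908663489034 z 0.09632687861878458 torque [-0.2434  0.2837  0.1402]
u tool [-0.1046  0.9945 -0.0008] toolx [ 0.0512 -0.0985 -0.9938] zz 0.03742739300675785 F [ 0.3483 -3.1662  4.8986] g 23.609352845753424 t 24.9833
```

Call:
arm_command --pt "-0.5 20 0 0 0" --pt "-0.5 20 0 0 0" --pt "-0.5 20 0 0 0"

```text
t: 25.23
tcp_pos: [0.5939, -0.1517, 0.0969]
eef_rot: [-0.086, 0.685, 0.007, 0.723]
wrist_force: [0.8, -5.5, 7.7]
grip_width: 0.274
```

```bash
python3 sl.py; python3 -c "
from h import *
for n,c in(('side',(150,300,215,345)),('scene',(150,300,215,365))):
    a=snap(n,n+'18')['image'][c[0]:c[1],c[2]:c[3]];cv2.imwrite(f'pics/{n}18c.png',cv2.resize(a,None,fx=4,fy=4,interpolation=cv2.INTER_CUBIC))"
```

```text
slid 101.64667231327313 lat 1.8049552661585804 z 0.0969275037250301 torque [-0.3343  0.4852  0.2292]
u tool [-0.1146  0.9934 -0.0036] toolx [ 0.0606 -0.1073 -0.9924] zz 0.04599380186192925 F [ 0.8044 -5.5368  7.6504] g 23.431023286569435 t 25.2333
```

View pics/scene18c.png

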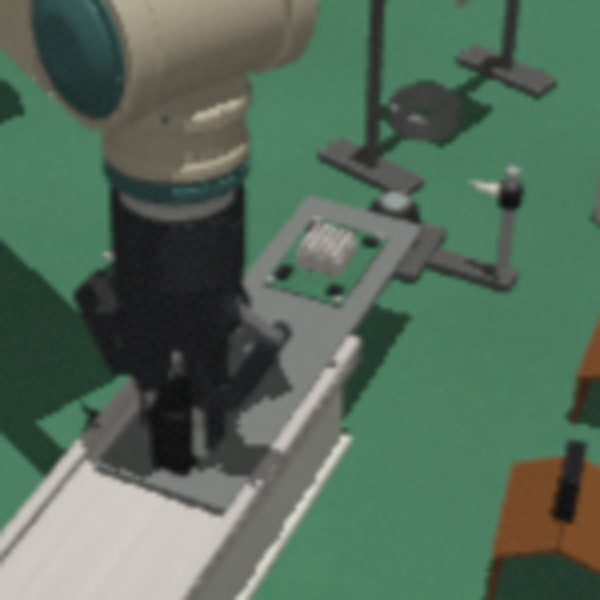

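View pics/side18c.png

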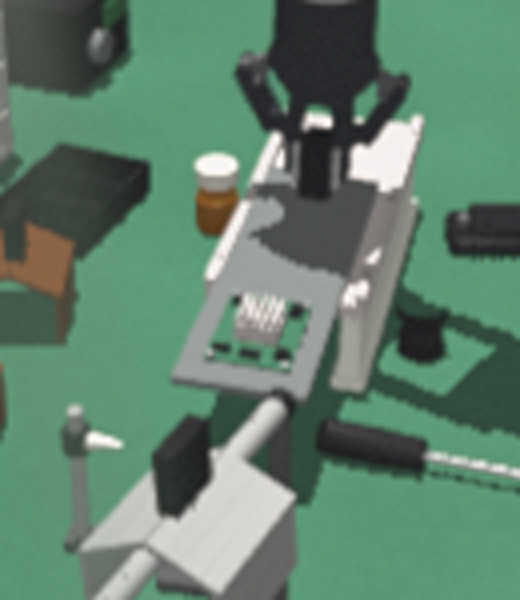

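Call:
arm_command --pt "1 10 -1 0 0" --pt "1.5 10 -1 0 0"

```text
t: 25.5
tcp_pos: [0.5912, -0.132, 0.097]
eef_rot: [-0.088, 0.683, 0.006, 0.725]
wrist_force: [-1.3, -6.5, 10.3]
grip_width: 0.271
```

```bash
python3 sl.py
```

```text
slid 121.50813273181647 lat 1.841240986974616 z 0.09704360173595371 torque [-0.8731  0.7931  0.2687]
u tool [-0.1185  0.9929 -0.0016] toolx [ 0.0668 -0.1103 -0.9916] zz 0.05151354856336532 F [-1.3185 -6.4583 10.3291] g 23.172992131195027 t 25.5
```

```bash
python3 -c "
from h import *
for n,c in(('side',(170,270,230,330)),('scene',(180,260,240,345))):
    a=snap(n,n+'19')['image'][c[0]:c[1],c[2]:c[3]];cv2.imwrite(f'pics/{n}19c.png',cv2.resize(a,None,fx=6,fy=6,interpolation=cv2.INTER_CUBIC))"
```

```text
(no output)
```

View pics/scene19c.png

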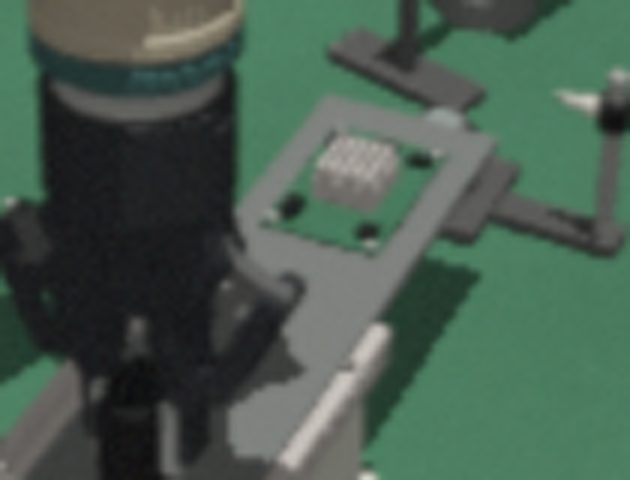

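View pics/side19c.png

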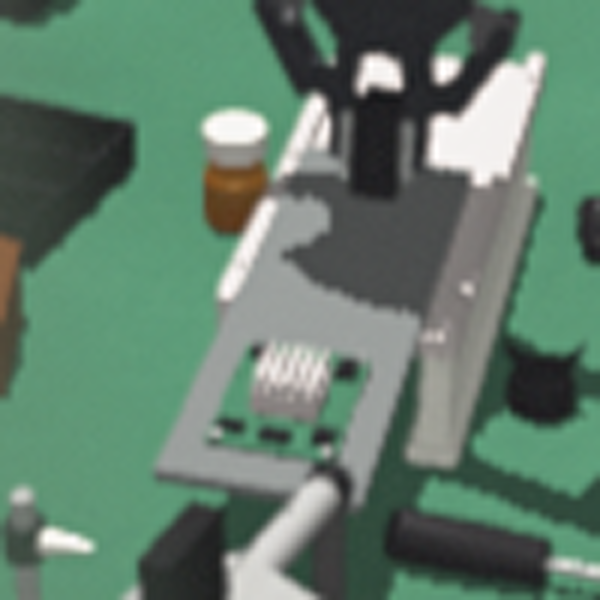

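```bash
cat > cor.py <<'E'
from h import *
def cor(tag,sl,sr,el,er,so=(240,180),eo=(230,170),f=6):
    s=load('scene'+tag);e=load('side'+tag)
    S=lambda p:ray(s,so[0]+p[0]/f-.42,so[1]+p[1]/f-.42);E=lambda p:ray(e,eo[0]+p[0]/f-.42,eo[1]+p[1]/f-.42)
    L,r1=tri(S(sl),E(el));R_,r2=tri(S(sr),E(er));print(L,r1,R_,r2,'mid',(L+R_)/2,'roll',(L[2]-R_[2])/np.linalg.norm(L-R_),'w',np.linalg.norm(L-R_))
    m=(L+R_)/2;u=np.array([-.1374,.9905])
    for P in([.6011,.1946],[.5415,.1853],[.6013,.1955]): print('to go mm',1000*(np.array(P)-m[:2])@u-(8.2*0),'lat',1000*(m[:2]-P)@[.9905,.1374])
E
python3 -c "
from cor import *
cor('19',(330,97),(495,135),(362,500),(155,475))"
```

```text
[0.5095 0.129  0.0864] [0.0019014988676905673, 0.0019014988676906786] [0.595  0.1456 0.0889] [1.4205281126753121e-05, 1.4205281126766933e-05] mid [0.5522 0.1373 0.0876] roll -0.028819881009807136 w 0.08714569718880642
to go mm 50.074840866532305 lat -56.281229181480995
to go mm 49.0522308665323 lat 4.030390818518998
to go mm 50.93881086653232 lat -56.60298918148097
```

Call:
arm_command --pt "3 0 0 0 0" --pt "3 0 0 0 0" --pt "3 0 0 0 0"

```text
t: 25.85
tcp_pos: [0.5912, -0.1308, 0.0969]
eef_rot: [-0.088, 0.683, 0.007, 0.725]
wrist_force: [-11.2, 3.6, 18.3]
grip_width: 0.273
```

```bash
python3 sl.py
```

```text
slid 122.71972025488013 lat 2.006439475327683 z 0.0968705121881325 torque [ 0.5618  2.6828 -0.1048]
u tool [-0.1173  0.9931 -0.0003] toolx [ 0.0667 -0.1092 -0.9918] zz 0.05149909026924976 F [-11.16     3.6257  18.3259] g 23.30914342140986 t 25.85
```

Call:
arm_command --pt "5 0 2 0 0" --pt "5 0 2 0 0" --pt "5 0 2 0 0" --pt "5 0 2 0 0"

```text
t: 26.18
tcp_pos: [0.5917, -0.1309, 0.0958]
eef_rot: [-0.087, 0.691, 0.007, 0.717]
wrist_force: [-27.2, 7.1, 33.9]
grip_width: 0.276
```

```bash
python3 sl.py
```

```text
slid 122.55274167121893 lat 2.4877363617128165 z 0.09579927028796088 torque [ 0.5269  5.5471 -0.2856]
u tool [-0.1159  0.9932 -0.0031] toolx [ 0.0445 -0.1108 -0.9928] zz 0.02944654124446494 F [-27.1617   7.1359  33.8818] g 23.532786616721474 t 26.1833
```

Call:
arm_command --pt "5 0 2 0 0" --pt "5 0 2 0 0"

```text
t: 26.35
tcp_pos: [0.5918, -0.1309, 0.0954]
eef_rot: [-0.087, 0.695, 0.007, 0.714]
wrist_force: [-28.0, 6.5, 34.1]
grip_width: 0.271
```

```bash
python3 sl.py; python3 -c "
from h import *
for n,c in(('side',(170,270,230,330)),('scene',(180,260,240,345))):
    a=snap(n,n+'20')['image'][c[0]:c[1],c[2]:c[3]];cv2.imwrite(f'pics/{n}20c.png',cv2.resize(a,None,fx=6,fy=6,interpolation=cv2.INTER_CUBIC))"
```

```text
slid 122.53312385700431 lat 2.5952555354140165 z 0.09539575767555536 torque [ 0.465   5.5347 -0.1779]
u tool [-0.1154  0.9933 -0.004 ] toolx [ 0.0338 -0.1118 -0.9932] zz 0.018732560322984038 F [-27.9538   6.5109  34.0559] g 23.17540463377739 t 26.35
```

View pics/scene20c.png

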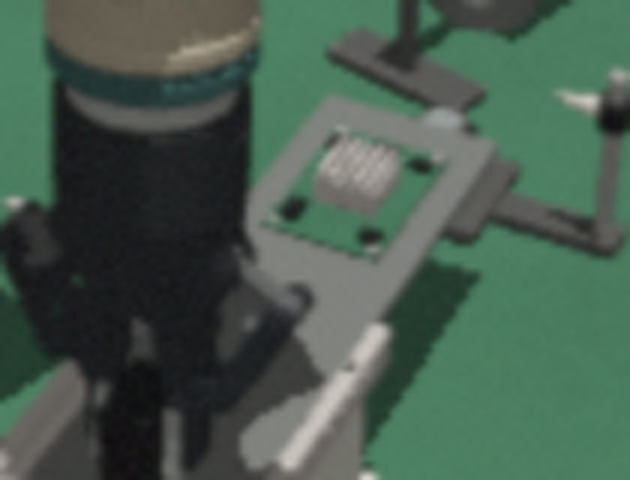

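View pics/side20c.png

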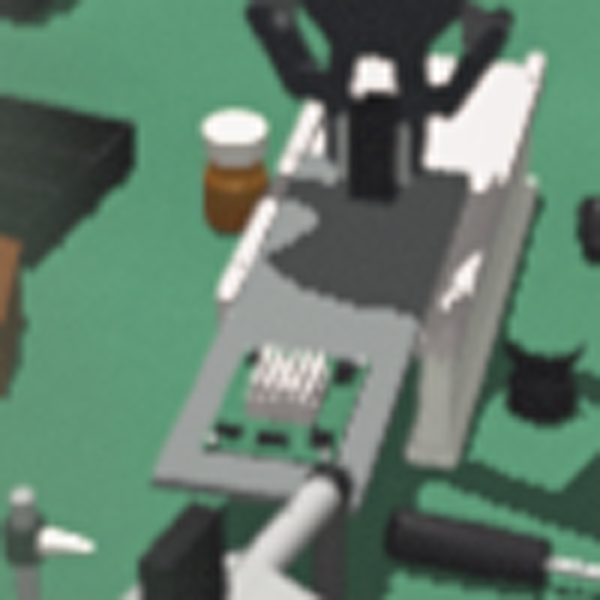

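```bash
python3 -c "
from cor import *
cor('20',(332,96),(496,144),(360,506),(152,483))"
```

```text
[0.5092 0.1316 0.0852] [0.0016869405867077612, 0.0016869405867078685] [0.5963 0.1453 0.0842] [0.0002879288810067433, 0.0002879288810065461] mid [0.5528 0.1384 0.0847] roll 0.011325135716804376 w 0.08821275145034853
to go mm 48.988542331847036 lat -55.59443568039844
to go mm 47.96593233184703 lat 4.7171843196015475
to go mm 49.85251233184705 lat -55.91619568039842
```

Call:
arm_command --pt "5 0 2 0 0" --pt "5 0 2 0 0"

```text
t: 26.62
tcp_pos: [0.5917, -0.1309, 0.0952]
eef_rot: [-0.087, 0.699, 0.006, 0.71]
wrist_force: [-33.0, 7.2, 37.4]
grip_width: 0.278
```

```bash
python3 sl.py
```

```text
slid 122.52020306969693 lat 2.4152414681616614 z 0.09517617335032195 torque [ 0.5328  5.1941 -0.2693]
u tool [-0.115   0.9933 -0.0049] toolx [ 0.023  -0.1129 -0.9933] zz 0.00792663625197182 F [-33.049    7.1684  37.4484] g 23.70141889098707 t 26.6167
```

Call:
arm_command --pt "2 15 0 0 0" --pt "2 15 0 0 0"

```text
t: 26.78
tcp_pos: [0.5884, -0.108, 0.0952]
eef_rot: [-0.09, 0.697, 0.001, 0.711]
wrist_force: [-5.1, -14.1, 16.3]
grip_width: 0.272
```

```bash
python3 sl.py
```

```text
slid 145.6343343044961 lat 2.3385371303833535 z 0.09524989538470324 torque [-1.8185  1.8032  0.5036]
u tool [-0.1269  0.9919 -0.0092] toolx [ 0.0273 -0.1243 -0.9919] zz 0.011207760507988718 F [ -5.1063 -14.0985  16.2916] g 23.26515711069307 t 26.7833
```

Call:
arm_command --pt "2 12 1 0 0" --pt "3 3 1 0 0"

```text
t: 26.95
tcp_pos: [0.5871, -0.0994, 0.0951]
eef_rot: [-0.094, 0.698, -0.006, 0.71]
wrist_force: [-16.1, -3.2, 20.7]
grip_width: 0.274
```

```bash
python3 sl.py; python3 -c "
from h import *
snap('wrist','w21')
for n,c in(('side',(180,280,220,320)),('scene',(160,240,240,345))):
    a=snap(n,n+'21')['image'][c[0]:c[1],c[2]:c[3]];cv2.imwrite(f'pics/{n}21c.png',cv2.resize(a,None,fx=6,fy=6,interpolation=cv2.INTER_CUBIC))"
```

```text
slid 154.31417736529207 lat 2.2734464860832104 z 0.09511467736308404 torque [-0.3057  2.9492  0.3811]
u tool [-0.1408  0.9899 -0.0123] toolx [ 0.0259 -0.1385 -0.99  ] zz 0.008411155454858488 F [-16.114   -3.1816  20.6515] g 23.432141743014327 t 26.95
```

View pics/scene21c.png

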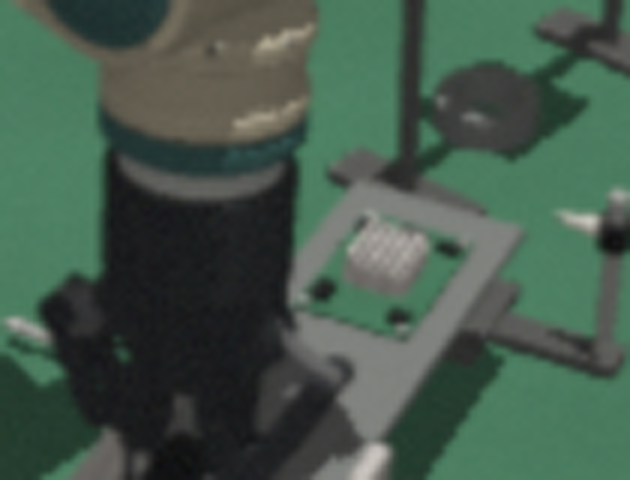

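View pics/side21c.png

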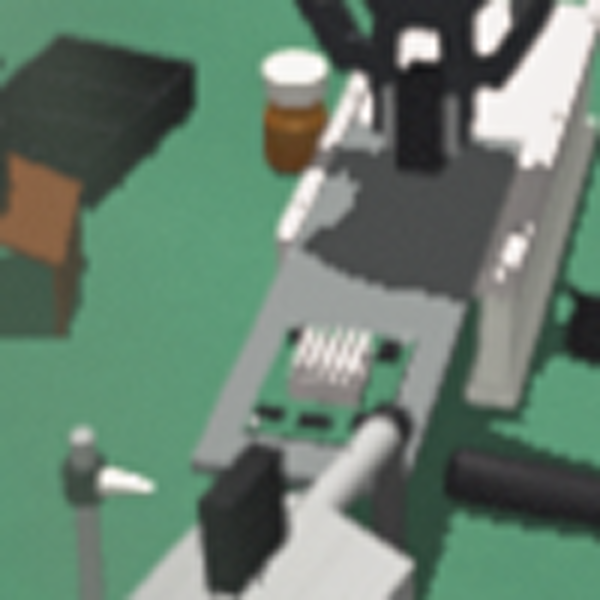

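View pics/w21.png

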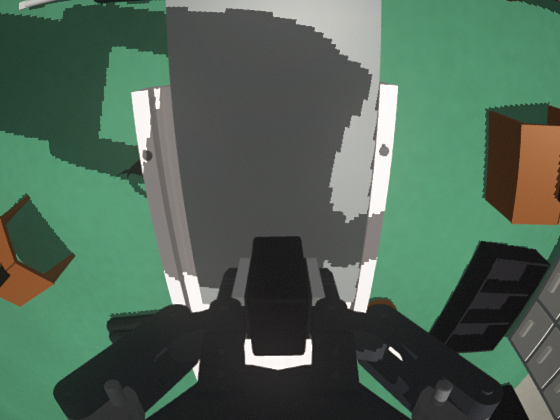

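```bash
python3 -c "
from h import *
s=load('scene21');e=load('side21')
S=lambda x,y:ray(s,240+x/6-.42,160+y/6-.42)
E=lambda x,y:ray(e,220+x/6-.42,180+y/6-.42)
u=np.array([-.1374,.9905]);v=np.array([.9905,.1374])
X,r=tri(S(522,227),E(192,466));print('R',X,r)
T,r=tri(S(556,213),E(156,488));print('tip',T,r)
print('togo',(T[:2]-X[:2])@u*1e3,'lat gap',(T[:2]-X[:2])@v*1e3)
o,w=S(362,182);L=o+w*(.086-o[2])/w[2];o,w=S(522,227);R1=o+w*(.086-o[2])/w[2];o,w=S(556,213);T1=o+w*(.084-o[2])/w[2]
o,w=E(192,466);R2=o+w*(.086-o[2])/w[2];o,w=E(156,488);T2=o+w*(.084-o[2])/w[2]
print('scene only',L,R1,T1,'togo',(T1-R1)[:2]@u*1e3,(T1-L)[:2]@u*1e3,'side only',(T2-R2)[:2]@u*1e3,R2,T2)
"
```

```text
R [0.5919 0.1771 0.0848] [6.291244078785424e-05, 6.291244078791066e-05]
tip [0.5999 0.1964 0.0849] [0.0002956963787709825, 0.00029569637877105616]
togo 17.950784489396096 lat gap 10.476697660531716
scene only [0.5083 0.1634 0.086 ] [0.5927 0.1757 0.086 ] [0.5996 0.1976 0.084 ] togo 20.684096222241063 21.35687383908174 side only 15.245855290409908 [0.5912 0.1785 0.086 ] [0.6001 0.1952 0.084 ]
```

Call:
arm_command --pt "1 10 0 0 0" --pt "2 6 1 0 0" --pt "3 0 1 0 0"

```text
t: 27.35
tcp_pos: [0.586, -0.0923, 0.0951]
eef_rot: [-0.097, 0.698, -0.012, 0.709]
wrist_force: [-11.4, 8.2, 18.2]
grip_width: 0.275
```

```bash
python3 sl.py
```

```text
slid 161.57053202970366 lat 2.0826201284842836 z 0.09510503195147403 torque [1.5317 2.1419 0.4453]
u tool [-0.1544  0.9879 -0.0167] toolx [ 0.0247 -0.1524 -0.988 ] zz 0.006196620733331548 F [-11.3925   8.2222  18.2053] g 23.519418295033194 t 27.35
```

Call:
arm_command --pt "0 9 0 0 0" --pt "1 3 0 0 0"

```text
t: 27.52
tcp_pos: [0.5844, -0.0849, 0.0961]
eef_rot: [-0.099, 0.698, -0.016, 0.709]
wrist_force: [-2.3, -3.3, 5.7]
grip_width: 0.275
```

```bash
python3 sl.py; python3 -c "
from h import *
for n,c in(('side',(180,280,220,320)),('scene',(160,240,240,345))):
    a=snap(n,n+'22')['image'][c[0]:c[1],c[2]:c[3]];cv2.imwrite(f'pics/{n}22c.png',cv2.resize(a,None,fx=6,fy=6,interpolation=cv2.INTER_CUBIC))"
```

```text
slid 169.1358334941903 lat 1.552471126152886 z 0.09605236238641011 torque [-0.5048  0.6441  0.2515]
u tool [-0.1625  0.9865 -0.0194] toolx [ 0.0256 -0.1605 -0.9867] zz 0.006549345679295382 F [-2.3333 -3.346   5.6792] g 23.50110564873183 t 27.5167
```

View pics/scene22c.png

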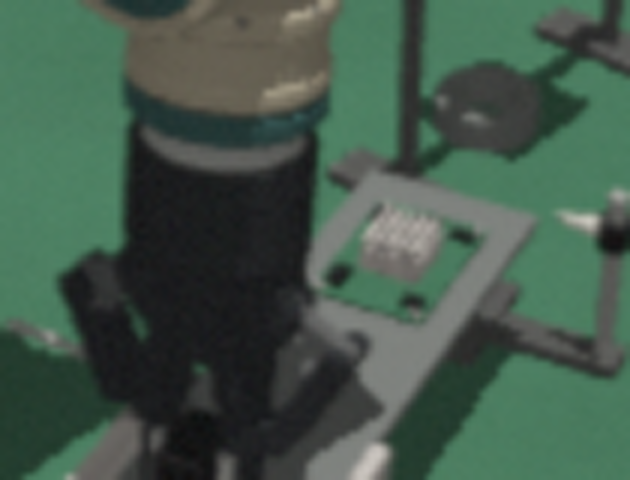

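View pics/side22c.png

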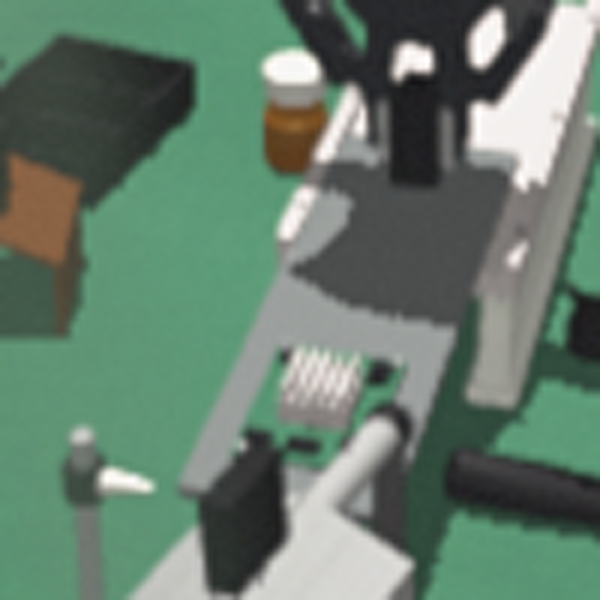

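```bash
cat > m.py <<'E'
from h import *
def m(tag,sr,er,sl,st=(556,213),et=(156,488)):
    s=load('scene'+tag);e=load('side'+tag)
    S=lambda p:ray(s,240+p[0]/6-.42,160+p[1]/6-.42)
    E=lambda p:ray(e,220+p[0]/6-.42,180+p[1]/6-.42)
    u=np.array([-.1374,.9905]);v=np.array([.9905,.1374])
    X,r=tri(S(sr),E(er));T,_=tri(S(st),E(et));print('R',X,r)
    print('togo',(T[:2]-X[:2])@u*1e3,'gap',(T[:2]-X[:2])@v*1e3)
    P=lambda r,z:(r[0]+r[1]*(z-r[0][2])/r[1][2])[:2]
    print('scene R,L',(P(S(st),.084)-P(S(sr),.086))@u*1e3,(P(S(st),.084)-P(S(sl),.086))@u*1e3,'side',(P(E(et),.084)-P(E(er),.086))@u*1e3)
E
python3 -c "
from m import *
m('22',(537,213),(180,490),(372,170))"
```

```text
R [0.5911 0.1926 0.0836] [0.0005601515168424249, 0.0005601515168426065]
togo 2.5053778061995886 gap 9.199642204485436
scene R,L 6.744995966486451 9.781869057095713 side -1.590100043981564
```

Call:
arm_command --pt "4 1 0 0 0" --pt "4 1 1 0 0"

```text
t: 27.78
tcp_pos: [0.5849, -0.0855, 0.095]
eef_rot: [-0.1, 0.698, -0.017, 0.709]
wrist_force: [-27.0, 1.7, 33.3]
grip_width: 0.275
```

```bash
python3 sl.py
```

```text
slid 168.43568018897128 lat 1.981069336316966 z 0.09503517940751238 torque [0.008  4.4263 0.187 ]
u tool [-0.1658  0.9859 -0.02  ] toolx [ 0.0254 -0.1639 -0.9862] zz 0.006083528074157796 F [-26.986    1.7027  33.3445] g 23.51162638443568 t 27.7833
```

```bash
python3 -c "
from h import *
for n,c in(('side',(180,280,220,320)),('scene',(160,240,240,345))):
    a=snap(n,n+'23')['image'][c[0]:c[1],c[2]:c[3]];cv2.imwrite(f'pics/{n}23c.png',cv2.resize(a,None,fx=6,fy=6,interpolation=cv2.INTER_CUBIC))"
```

```text
(no output)
```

View pics/scene23c.png

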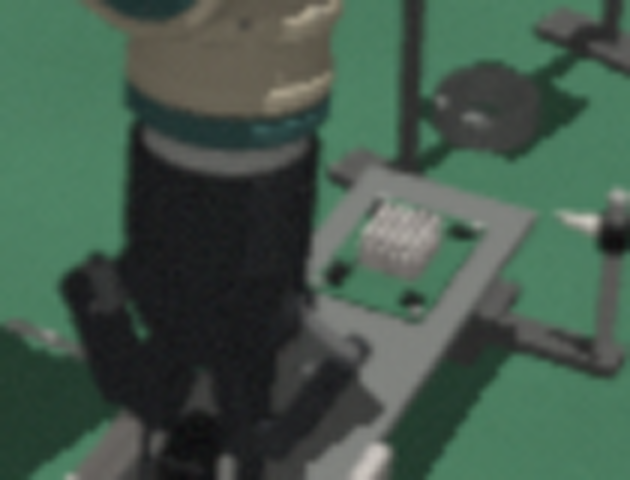

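View pics/side23c.png

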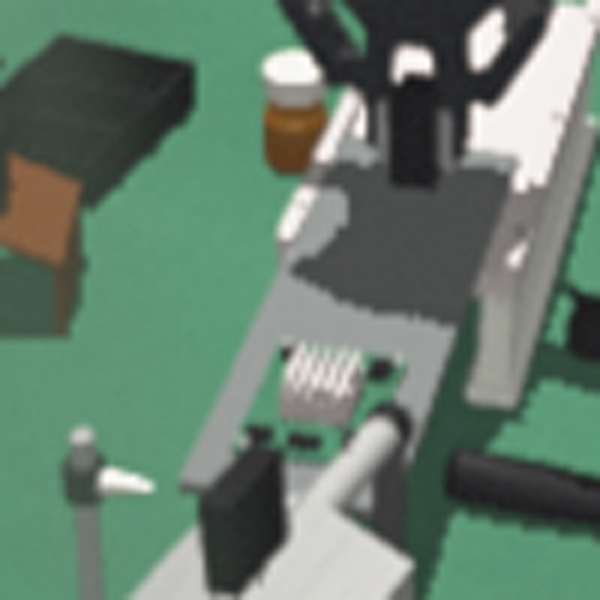

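```bash
python3 -c "
from m import *
m('23',(537,212),(181,486),(372,163))"
```

```text
R [0.5913 0.1916 0.0849] [0.0007879398680725841, 0.0007879398680724907]
togo 3.4815641727765323 gap 9.149741530448875
scene R,L 5.975610416440146 4.268287462752959 side 1.0928885796518935
```

Call:
arm_command --pt "1 5 -1 0 0" --pt "2 1 0 0 0"

```text
t: 28.05
tcp_pos: [0.5837, -0.0826, 0.0959]
eef_rot: [-0.101, 0.697, -0.02, 0.71]
wrist_force: [-4.2, 4.0, 7.6]
grip_width: 0.276
```

```bash
python3 sl.py
```

```text
slid 171.49855190186736 lat 1.2112593715123467 z 0.09586102794494533 torque [0.9271 1.0787 0.0538]
u tool [-0.1715  0.9849 -0.0209] toolx [ 0.0286 -0.1692 -0.9852] zz 0.008814463438989617 F [-4.1928  3.9812  7.5817] g 23.549268351986058 t 28.05
```

Call:
arm_command --pt "3 0.6 0 0 0" --pt "2.5 0.5 0 0 0"

```text
t: 28.22
tcp_pos: [0.5841, -0.0829, 0.0951]
eef_rot: [-0.102, 0.696, -0.02, 0.711]
wrist_force: [-10.9, 2.7, 20.7]
grip_width: 0.272
```

```bash
python3 sl.py; python3 -c "
from h import *
snap('wrist','w24')
for n,c in(('side',(180,280,220,320)),('scene',(160,240,240,345))):
    a=snap(n,n+'24')['image'][c[0]:c[1],c[2]:c[3]];cv2.imwrite(f'pics/{n}24c.png',cv2.resize(a,None,fx=6,fy=6,interpolation=cv2.INTER_CUBIC))"; python3 sl.py
```

```text
slid 171.0865717564927 lat 1.5712906224356824 z 0.09506143482427898 torque [0.335  2.7189 0.0044]
u tool [-0.1735  0.9846 -0.0209] toolx [ 0.0308 -0.1709 -0.9848] zz 0.010769846198833088 F [-10.8724   2.7224  20.6942] g 23.265056418939793 t 28.2167
slid 171.08791188926259 lat 1.5694877362648485 z 0.0950672855536817 torque [0.1409 2.2082 0.0802]
u tool [-0.1735  0.9846 -0.0209] toolx [ 0.0308 -0.1709 -0.9848] zz 0.010771770442956408 F [-9.1275  0.983  16.9837] g 23.382434571915425 t 28.3667
```

View pics/scene24c.png

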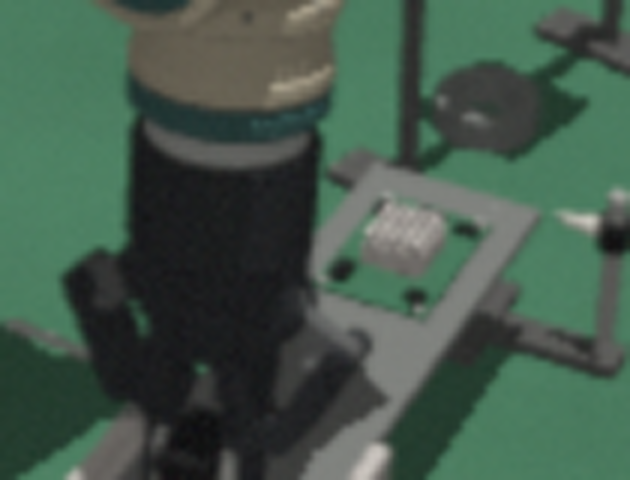

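View pics/side24c.png

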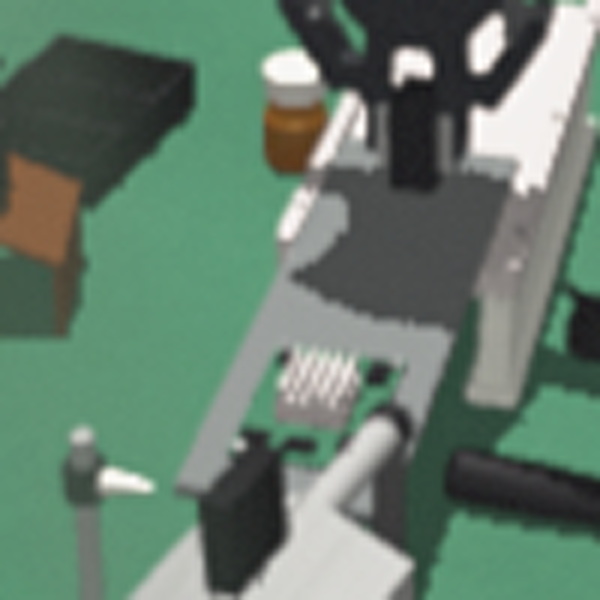

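```bash
python3 -c "
from m import *
m('24',(540,211),(178,489),(374,161))
m('24',(541,213),(176,490),(372,163))
w=load('w24')
a=cv2.imread('pics/side24.png')[195:275,215:265];cv2.imwrite('pics/z24a.png',cv2.resize(a,None,fx=10,fy=7.4,interpolation=cv2.INTER_CUBIC))
a=cv2.imread('pics/scene24.png')[180:210,295:350];cv2.imwrite('pics/z24b.png',cv2.resize(a,None,fx=14,fy=14,interpolation=cv2.INTER_CUBIC))
"
```

```text
R [0.5918 0.1936 0.0845] [0.0008435148601546003, 0.0008435148601545165]
togo 1.6499171445150043 gap 8.330097178355041
scene R,L 4.549512113088664 2.236514442598662 side -1.127987840068902
R [0.5927 0.1935 0.0837] [0.0007154970493126066, 0.000715497049312516]
togo 1.8841743640246158 gap 7.514568138862745
scene R,L 5.871383067423234 4.268287462752959 side -1.9588506957549197
```

View pics/z24b.png

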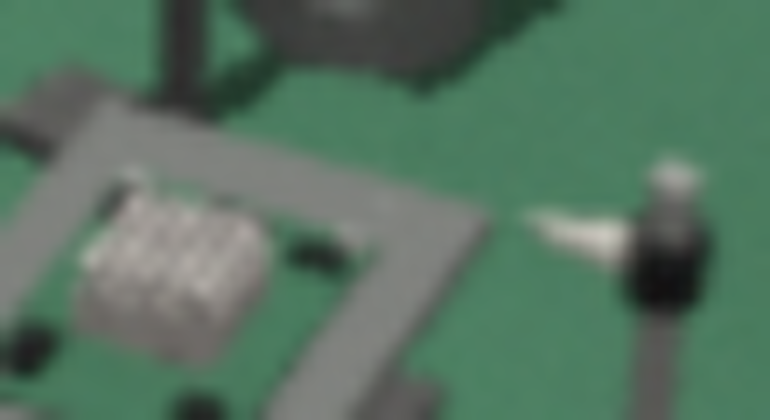

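View pics/w24.png

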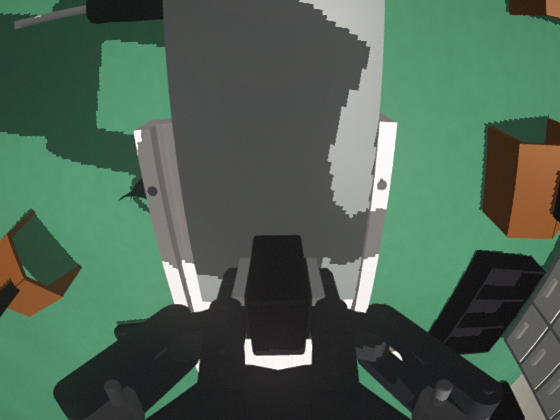

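Call:
arm_command --pt "0.5 3 -3 0 0" --pt "3 0.8 -1 0 0" --pt "2 0.4 0 0 0"

```text
t: 28.62
tcp_pos: [0.5825, -0.0814, 0.0955]
eef_rot: [-0.103, 0.692, -0.022, 0.714]
wrist_force: [-6.9, -0.7, 14.2]
grip_width: 0.273
```

```bash
python3 sl.py; python3 -c "
from h import *
for n,c in(('side',(180,280,220,320)),('scene',(160,240,240,345))):
    a=snap(n,n+'25')['image'][c[0]:c[1],c[2]:c[3]];cv2.imwrite(f'pics/{n}25c.png',cv2.resize(a,None,fx=6,fy=6,interpolation=cv2.INTER_CUBIC))"; python3 sl.py
```

```text
slid 172.81076462410013 lat 0.19318833969293076 z 0.09554668484692364 torque [0.1442 2.0686 0.1796]
u tool [-0.178   0.9838 -0.0211] toolx [ 0.04   -0.1742 -0.9839] zz 0.019716416889274058 F [-6.8734 -0.691  14.1897] g 23.32467228905837 t 28.6167
slid 172.80456773582753 lat 0.1784076675825728 z 0.09557346190812559 torque [0.1356 1.72   0.1294]
u tool [-0.178   0.9838 -0.021 ] toolx [ 0.0398 -0.1742 -0.9839] zz 0.019495342766130963 F [-5.578   0.2617 12.8642] g 23.317962825904615 t 28.7167
```

View pics/scene25c.png

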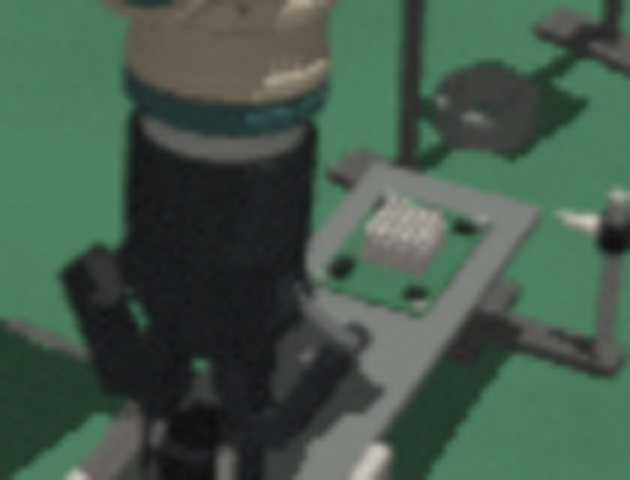

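View pics/side25c.png

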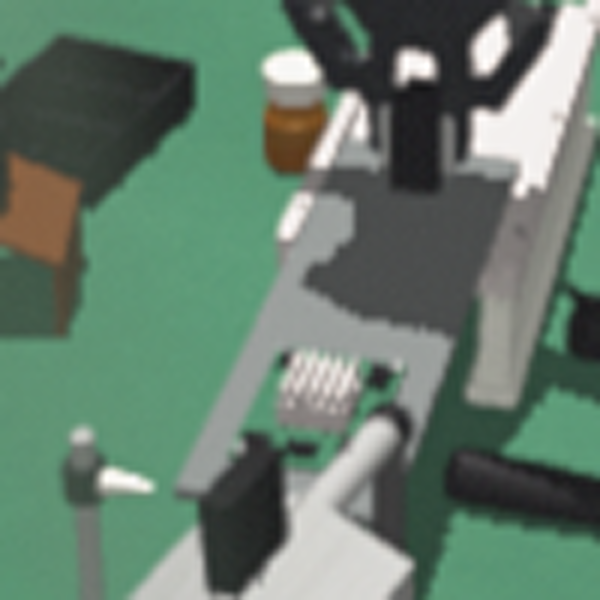

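Call:
arm_command --pt "4 0.8 1 0 0" --pt "4 0.8 1 0 0" --pt "3 0.6 0 0 0"

```text
t: 28.97
tcp_pos: [0.5841, -0.0816, 0.0951]
eef_rot: [-0.104, 0.693, -0.023, 0.713]
wrist_force: [-7.6, 1.3, 15.4]
grip_width: 0.272
```

```bash
python3 sl.py; python3 -c "
from h import *
for n,c in(('side',(180,280,220,320)),('scene',(160,240,240,345))):
    a=snap(n,n+'26')['image'][c[0]:c[1],c[2]:c[3]];cv2.imwrite(f'pics/{n}26c.png',cv2.resize(a,None,fx=6,fy=6,interpolation=cv2.INTER_CUBIC))"; python3 sl.py
```

```text
slid 172.35520973318222 lat 1.7399649379694793 z 0.09506119150690014 torque [0.1415 2.2818 0.1886]
u tool [-0.1819  0.9831 -0.021 ] toolx [ 0.0391 -0.1782 -0.9832] zz 0.01836296424787165 F [-7.6466  1.2515 15.3804] g 23.220362024771834 t 28.9667
slid 172.33888225868802 lat 1.774716183924317 z 0.09504374622478814 torque [-0.0642  2.9039  0.062 ]
u tool [-0.1819  0.9831 -0.021 ] toolx [ 0.0393 -0.1782 -0.9832] zz 0.018589252610106466 F [-10.4896   1.3268  21.0279] g 23.48770656576959 t 29.0667
```

View pics/scene26c.png

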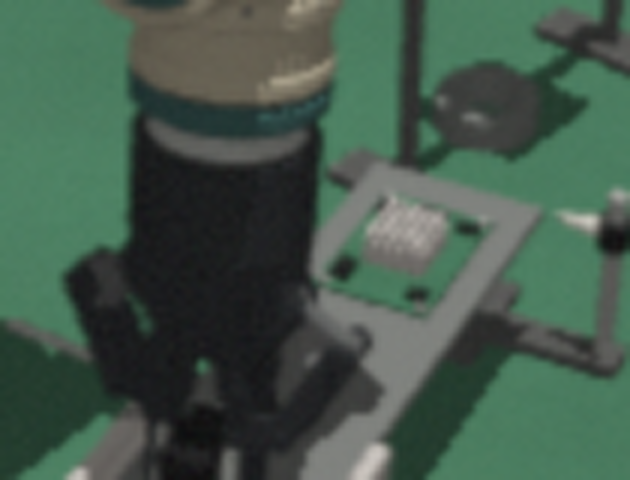

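View pics/side26c.png

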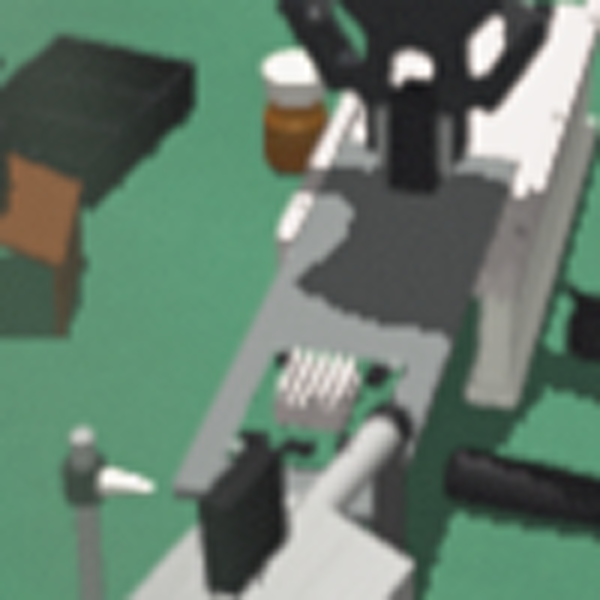

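```bash
python3 -c "
from m import *
m('26',(543,209),(176,490),(374,161))
a=load('side26')['image'][230:400,200:320];cv2.imwrite('pics/z26.png',cv2.resize(a,None,fx=3.5,fy=3.5,interpolation=cv2.INTER_CUBIC))
a=load('scene26')['image'][90:330,170:400];cv2.imwrite('pics/z26b.png',cv2.resize(a,None,fx=2.5,fy=2.5,interpolation=cv2.INTER_CUBIC))
# rear-block/plate roll check: board corners seen in both views (scene/side)
"; python3 sl.py
```

```text
R [0.5923 0.1952 0.085 ] [0.001104477411806006, 0.0011044774118060536]
togo 0.1384953858462704 gap 7.659442282805776
scene R,L 2.3493879079621034 2.236514442598662 side -1.9588506957549197
slid 172.33888225868802 lat 1.774716183924317 z 0.09504374622478814 torque [-0.0642  2.9039  0.062 ]
u tool [-0.1819  0.9831 -0.021 ] toolx [ 0.0393 -0.1782 -0.9832] zz 0.018589252610106466 F [-10.4896   1.3268  21.0279] g 23.48770656576959 t 29.0667
```

View pics/z26.png

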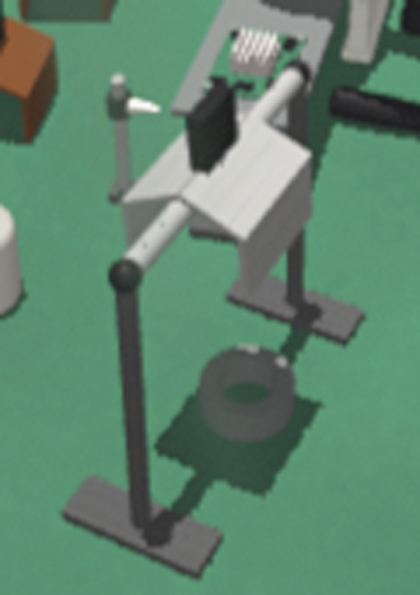

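View pics/z26b.png

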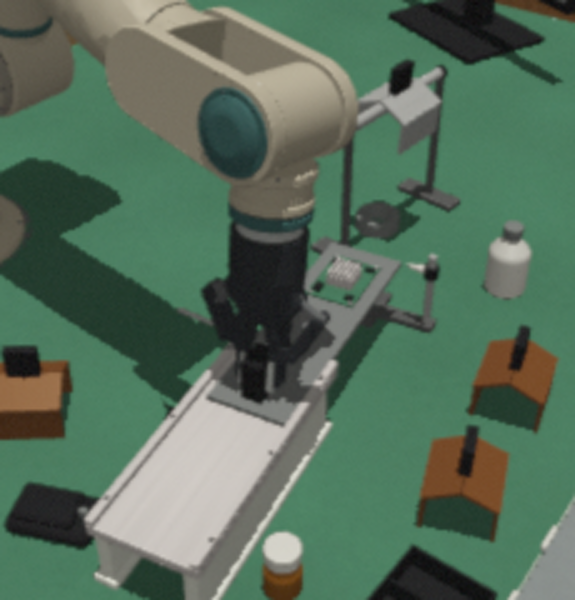

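```bash
python3 -c "
from h import *
print(env.job_done()); s=env.sense();print(s['tcp_pos'],s['wrist_force'],s['t'])"; python3 sl.py
```

```text
the job is handed in; nothing more can be done
None
the job is handed in; nothing more can be done
the job is handed in; nothing more can be done
```

The job is handed in, and by my last checks it was done. The guard hangs released astride the rail, and the plate is out at the pointer with its rear held. No verdict was reported.

- **Guard:** I gripped it by the fin and hung it on the rail before sliding the plate. The last side and scene pictures still show it level on the bar, roughly in the middle.
- **Plate position:** I gripped the grip block and slid the plate about 172 mm.
    - The two-view measurement put the leading edge about 0.1 mm short of the pointer plane. Taken singly, the scene view gave 2.3 mm short and the side view 2.0 mm past.
    - The plate's right front corner was at 0.085 m (nominal 0.086 m) and 7.7 mm from the pointer tip, so the plate sits about 7 mm towards the pointer. The limit is 12 mm.
- **Holding:** At the last check (29.1 s) the arm was still, pressing the plate down with about 21 N and leaning about 10 N sideways on the fence.
- **What went wrong:** The tool tilted slowly as it moved, and this rolled the plate during the slide. I pressed it back down onto the deck.
- **Not confirmed:** At hand-in the jaws were rolled 0.019 rad and the tool leaned 0.18 rad along the slide. I could not check the plate's own roll from two views, because the rail hid its left front corner. The tool height was back at its lowest value, which suggests the plate is flat.
- **Bystanders:** Those visible in the last pictures appeared unmoved; I did not measure them.

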